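Free the seized sanding drums and scrape the sander's table clear

ROBOT

A 7-joint arm with a two-finger parallel gripper is mounted at the origin on the work surface. World frame = base frame: x ahead of the robot, y to its left, z up, the work surface at z = 0. Lengths are in mm, angles in rad, forces in N, time in s.
With the tool pointing down it reaches from about 400 to 875 mm from the base axis. Payload 4.4 kg.
Tool frame: the origin (TCP) lies midway between the tips of the shut fingers; the grasp point (between the pads) lies 19 mm behind it; z points along the fingers, y is the line along which they close (so a half turn about z gives the same grasp; the last joint's range is limited). The gripper opens to 85 mm and grips with 20 to 120 N. Pads are 22 mm wide; open, the fingers measure 114 mm over their backs; the gripper's body (76 mm by 85 mm) begins 54 mm behind the grasp point. The pads swing forward as they close: fully open they stand 13 mm farther back than shut.
Start: joints at [1.239, 0.628, 0.038, 1.517, -0.027, 0.996, -0.02], TCP at [170.772, -627.18, 198.113] pointing down, gripper open.
Joint ranges: [-3.06, 3.06], [-0.37, 2.12], [-1.25, 1.32], [0.18, 2.47], [-1.1, 4.24], [0.23, 1.98], [-2.94, 2.94]. Speed limits (rad/s): [2.57, 2.57, 3.14, 3.14, 3.14, 3.14, 3.14].

INTERFACE

Orientations are given as [roll, pitch, yaw] about the fixed x, y, z axes, in that order (R = Rz(yaw) Ry(pitch) Rx(roll)).
In Python, from cell import telemetry, eyes, ctrl, finder gives the robot as it stands.
- The arm moves only by the tool move_arm, never from a script. Its argument "steps" is a list of rows, each a list of 7 numbers: the turn, a rotation vector about the world's x, y, z in degrees, then the shift along the world's x, y, z in m, then the finger opening in m, from 0 to 0.0854. A call has 1 to 5 rows; each row shifts and turns the commanded pose from where the row before left it; what a row does not reach is not made up. A row lasts 1/10 s, in which the tool goes at most 50 mm and 8.59 degrees, less where a joint would pass 70% of its speed; a pose out of reach is approached as far as the arm can. A call with a gripper value outside its range is refused whole. The fingers move at their own pace and stop on an object; the grip force is fixed at half the most. Time passes only in rows, so rows that do not move let the fingers close. It gives the time, the measured TCP pose, the force, the opening and the grip force at its end, in the units of the state.
- telemetry.read_state(): the state, without advancing time (a new reading comes with each control period).
- eyes.get_image(name): name is "scene" or "top" or "wrist"; returns (picture, depth): 420x560x3 uint8, blue, green, red; 420x560 float32, mm along the optical axis (not along the pixel's ray), 0 where there is no reading.
- eyes.calibration(name): a dict with "fx", "fy", "cx", "cy" (pixels), "position" and "attitude" of the camera in the world. Camera axes: x right, y down, z forward; pixel columns grow to the right and rows downward; lengths in mm; the calibration is good to about 2 mm. The wrist camera is an equidistant fisheye: a pixel r from the principal point sees the ray r / f radians off the axis. A picture is of the moment at which its call begins: read the wrist's pose just before it. calibration takes no time and is no camera call; for the wrist camera it gives the pose at the moment of the call.
- ctrl.finish_job(): hands the job in; it is judged then, once.
Trained networks look in the newest picture that a camera, given by its name, has taken for a name from the list of things; names that differ only in an ending like _2 or _b are one class to them, and where a whole thing is asked for, a point or a joint stands for the part that bears it (a point fixed in the world has none). Each returns a list of dicts, best first, with "confidence" (0 to 1); they miss things now and then, are a little off and sometimes report something else, mostly with a low value. They report only what shows in the picture. A call takes as long as a camera call. They do not tell look-alikes from the thing itself.
- finder.boxes_of(camera, name): "location" ([x, y, z] in mm, in the coordinates of the camera as it stood for that picture, good to about 4 mm: the middle of the surface that is visible of it).
- finder.cut_out(camera, name): "mask" (420x560 bool, what is visible of it).
- finder.pinpoint(camera, name): "location" ([x, y, z] in mm, in the coordinates of the camera as it stood for that picture, good to about 4 mm: a listed point, or the origin of a listed thing).
The state is a dict: "clock": time; "qpos": joint angles; "qd": joint speeds; "tau": joint torques, N m; "eef_pos": TCP position; "tool_rot": TCP orientation; "force": force on the tool from outside, world axes, zero at the start; "torque": the same for the moment, N m; "width": finger opening in mm; "gripper_force": force on a finger pad.
Only numpy, scipy, OpenCV 4.12 (cv2) and the standard library are available. Lean on these libraries where they do the work, as an engineer would, in place of code of your own. Each camera call takes 0.05 s, during which the arm holds its last target. There are 200 camera calls.

TASK

Both worn drums have jammed on the sander's spindles. Begin with the drum on the robot's left: hold its grip bar, twist it a good 20 degrees anticlockwise (seen from above) from where it stands, then back past the start to 20 degrees clockwise, all low on the spindle, and go on twisting to and fro while pulling until it comes off; do the same with the right one, and put both in the box for worn drums. Then take the scraper block from its mat and push all the offcuts off the table into the chip tray at its front, never fingering an offcut on the table (one that has strayed onto the bench may be picked up and dropped in the tray); stand the scraper upright on its mat again and leave the other things on the bench alone.

Things in the scene. Friction and masses are not known exactly. Their poses are not given: they have to be found in the camera images.
- sander: Bench-mounted sander with two spindles, fixed; place and heading vary. Origin: centre of its underside, at bench level. Its flat aluminium table, without raised rims, is 240 mm along its own x, 340 mm along its own y, centred on the origin, top 45 mm above the bench. A steel chip tray hangs along the table's whole -x edge, the one towards the robot.
- spindle_left (a point): Point on the sander's table where the left-hand spindle comes out, at (65, 125, 45) mm in the sander's frame, axes as the sander's. The steel spindle is fixed (it does not turn), upright, 22 mm in diameter, and its round tip stands 52 mm above this point.
- spindle_right (a point): Point on the sander's table where the right-hand spindle comes out, at (65, -125, 45) mm in the sander's frame, axes as the sander's. The steel spindle is fixed (it does not turn), upright, 22 mm in diameter, and its round tip stands 52 mm above this point.
- table_centre (a point): Centre of the top face of the sander's table, axes as the sander's.
- tray_centre (a point): Centre of the chip tray's floor, axes as the sander's, at (-190, 0, 4) mm in its frame. The tray is 136 mm inside along x (it begins at the table's edge) and 332 mm along y; its walls stand 30 mm above the bench, lower than the table.
- drum_left: The worn sanding drum jammed on the left-hand spindle (the robot's left), standing on the table: 60 mm diameter, 72 mm tall, with a black grip bar on top, 24 mm thick (drum x), 60 mm long (drum y), 40 mm tall; 112 mm overall, 125 to 210 g. Origin: centre of its open lower end, z along its axis towards the bar. At the start its axes are parallel to the sander's. The bore is 60 mm deep.
- drum_right: The worn sanding drum jammed on the right-hand spindle (the robot's right), standing on the table: 60 mm diameter, 72 mm tall, with a black grip bar on top, 24 mm thick (drum x), 60 mm long (drum y), 40 mm tall; 112 mm overall, 125 to 210 g. Origin: centre of its open lower end, z along its axis towards the bar. At the start its axes are parallel to the sander's. The bore is 60 mm deep.
- bar_end_left (a point): Middle of the +y end of the left drum's grip bar, 30 mm from its axis, 92 mm above its lower end: shows how far the drum has turned. Pulled dead straight either drum holds with 20 to 32 N until it is 41 mm up its spindle; turning it takes 0.2 to 0.4 N m, and while it is being turned far less pull lifts it.
- bar_end_right (a point): Middle of the +y end of the right drum's grip bar, 30 mm from its axis, 92 mm above its lower end: shows how far the drum has turned. Same fit as the left one.
- scraper: Wooden scraper block standing upright: base 40 mm (x) by 120 mm (y) by 30 mm tall with an upright grip on it 24 mm thick (x), 70 mm long (y), 50 mm tall (80 mm overall); 240 to 390 g, most of it in the base. Origin: centre of its underside; z up. Either long face can push.
- mat: Thin black rubber mat fixed to the bench on one side of the sander, 140 x 160 x 3 mm, the scraper's place. Origin: centre of its underside. It may lie left or right of the sander.
- worn_box: Open plywood box fixed to the bench on the other side, for worn drums: 170 mm (x) by 200 mm (y) outside, walls 6 mm thick and 60 mm tall, floor 6 mm. Origin: centre of its underside. It may stand left or right of the sander.
- chip0: Loose wooden offcut on the sander's table, 24 mm (x) by 70 mm (y) by 12 mm thick, 15 g; origin: centre of its underside as it lies at the start. Absent in some starts.
- chip1: Loose wooden offcut on the sander's table, 24 mm (x) by 62 mm (y) by 12 mm thick, 15 g; origin: centre of its underside as it lies at the start. Absent in some starts.
- chip2: Loose wooden offcut on the sander's table, 24 mm (x) by 74 mm (y) by 12 mm thick, 15 g; origin: centre of its underside as it lies at the start. Absent in some starts.
- chip3: Loose wooden offcut on the sander's table, 24 mm (x) by 66 mm (y) by 12 mm thick, 15 g; origin: centre of its underside as it lies at the start. Absent in some starts.
- chip4: Loose wooden offcut on the sander's table, 24 mm (x) by 70 mm (y) by 12 mm thick, 15 g; origin: centre of its underside as it lies at the start. Absent in some starts.
- chip5: Loose wooden offcut on the sander's table, 24 mm (x) by 64 mm (y) by 12 mm thick, 15 g; origin: centre of its underside as it lies at the start. Absent in some starts.
- glue: Glue bottle, 60 mm diameter, 170 mm tall; a bystander, leave it alone. Origin: centre of its underside.
- tape: Roll of tape lying flat, 100 mm diameter, 25 mm tall; a bystander, leave it alone. Origin: centre of its underside.
- mug: Mug, 80 mm diameter, 90 mm tall; a bystander, leave it alone. Origin: centre of its underside.
- square: Try square lying near the robot: steel blade 150 x 30 x 4 mm with a wooden stock 22 x 100 x 16 mm at its +x end; a bystander, leave it alone. Origin: under the middle of the blade.
Things that resemble listed ones, but are neither listed nor needed, are in the scene too. Leave any turquoise look-alike of the scraper alone.

How it is judged:
By the outcome, as a careful person would: the job done as asked, in the order asked, and still so for the second after the job is handed in, with the robot touching nothing.
Of chip0, chip1, chip2, chip3, chip4, chip5 only 3 to 6 are there at a start; the rules pass over those that are not, and their reading is None.
At some moment in a run one of chip0, chip1, chip2, chip3, chip4, chip5, scraper may be knocked a few centimetres aside while the robot is not near it.
Once in a run the grip may slacken for a moment while it holds something.
It also fails if it takes over 210 s, if anything falls off the work surface, if the arm or the gripper's body presses on something with over 40 N, if the wrist force passes 120 N, or if a joint passes its speed limit or range.

## Working session

There is one attempt and no reset: what is moved stays moved. The work goes in short steps, Python scripts to look and compute and a tool call to move; the robot and the scene stay as the last step left them, time stands still between calls to the robot, and variables do not carry over. Pictures are saved under pics/ and viewed, at most 14 in all, crops included, and the job is handed in when it is done.

Besides the shell and the picture viewer there is one more tool, called after "Call:" as name(argument=value, ...), one argument or row to a line, values as JSON. move_arm: Moves the arm, as the interface text tells. Its arguments: {"type":"object","properties":{"steps":{"type":"array"}},"required":["steps"]}

```bash
mkdir -p pics; ls; cat > h.py <<'E'
import numpy as np, cv2
from scipy.spatial.transform import Rotation as R
from cell import telemetry, eyes, ctrl, finder
def w(cam,p,c=None):
    c=c or eyes.calibration(cam); a=np.array(c["attitude"])
    M=a if a.shape==(3,3) else R.from_euler('xyz',a).as_matrix()
    return np.array(c["position"])+M@np.array(p)
def st():
    s=telemetry.read_state(); print('t',round(s['clock'],2),'p',np.round(s['eef_pos'],1),'r',np.round(np.degrees(s['tool_rot']),1),'F',np.round(s['force'],1),'w',round(s['width'],1),'g',round(s['gripper_force'],1)); return s
def pin(cam,n,k=2):
    for d in finder.pinpoint(cam,n)[:k]: print(n,cam,np.round(w(cam,d['location']),0),round(d['confidence'],2))
E
python3 - <<'E'
from h import *
st()
for c in ['top','scene']:
    im,d=eyes.get_image(c); cv2.imwrite(f'pics/{c}0.png',im)
    print(c,eyes.calibration(c))
    for n in ['table_centre','spindle_left','spindle_right','tray_centre','bar_end_left','bar_end_right','scraper','mat','worn_box','drum_left','drum_right'] if c=='top' else ['table_centre','scraper','mat','drum_left','drum_right']: pin(c,n,3)
    if c=='top':
        for n in ['chip0','glue','tape','mug','square']: pin(c,n,6)
st()
E
```

```text
pics
t 0.0 p [ 170.6 -626.5  197.2] r [-179.9    0.    15.2] F [-0.1 -0.7  0. ] w 85.6 g 0.0
top {'fx': 398.69844002389107, 'fy': 398.69844002389107, 'cx': 286.1572868173778, 'cy': 207.58898624309285, 'position': array([ 284.83345419,  -66.1894458 , 1148.71915972]), 'attitude': array([-2.95952452, -0.01044759, -1.567995  ])}
table_centre top [581.  17.  45.] 0.59
table_centre top [ 261. -386.    1.] 0.47
spindle_left top [664. 125.  43.] 0.85
spindle_left top [ 624. -121.   49.] 0.64
spindle_left top [282. 383.   2.] 0.24
spindle_right top [ 622. -122.   48.] 0.75
tray_centre top [395.  52.   5.] 0.75
bar_end_left top [669. 159. 136.] 0.66
bar_end_left top [585.  18.   2.] 0.49
bar_end_right top [629. -92. 137.] 0.69
scraper top [ 419. -555.    1.] 0.97
scraper top [ 517. -354.    2.] 0.86
worn_box top [460. 358.   4.] 0.68
drum_left top [667. 123.  47.] 0.95
drum_left top [393.  52.   9.] 0.67
drum_left top [686. 359.   3.] 0.24
drum_right top [ 623. -120.   50.] 0.94
drum_right top [568.  70.  51.] 0.22
chip0 top [520. 144.  43.] 0.79
chip0 top [609.   7.  46.] 0.71
chip0 top [568.
[... 212 characters left out ...]
quare top [ 259. -389.   -3.] 0.65
scene {'fx': 384.7231342734921, 'fy': 384.7231342734921, 'cx': 277.62808676268696, 'cy': 213.2004009565814, 'position': array([1137.9365301 , -370.63156538, 1046.88265955]), 'attitude': array([-2.49130121,  0.00479074,  1.1684758 ])}
table_centre scene [585.  16.  41.] 0.87
scraper scene [ 523. -352.    3.] 0.74
scraper scene [ 422. -554.   -3.] 0.61
scraper scene [585.  11.  42.] 0.29
mat scene [ 515. -356.    0.] 0.76
mat scene [626. -90. 135.] 0.25
drum_left scene [666. 121.  47.] 0.67
drum_left scene [ 623. -119.   44.] 0.18
drum_right scene [ 625. -117.   45.] 0.59
t 1.15 p [ 170.8 -627.2  198.1] r [-180.    -0.    15.2] F [-0.8  0.4 -0. ] w 85.8 g 0.0
```

View pics/top0.png

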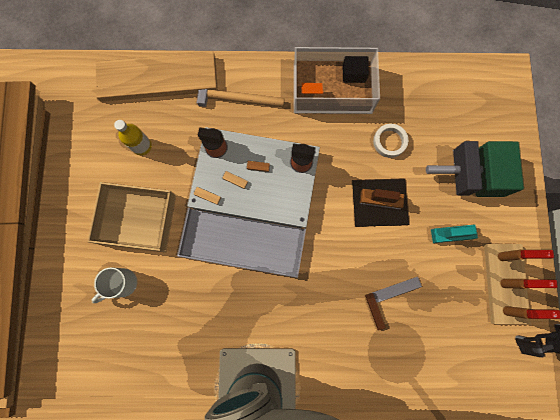

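View pics/scene0.png

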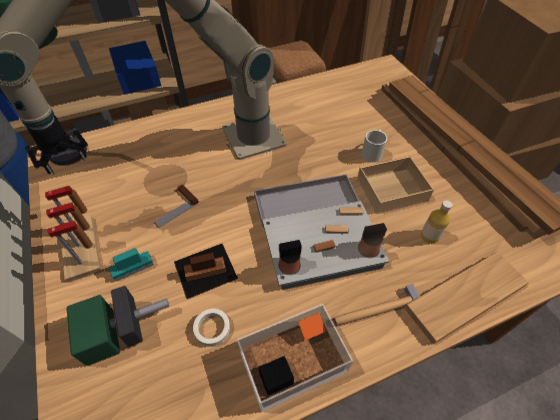

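The top view shows the drums at (212,142) left and (302,155) right, with three offcuts at (208,196), (235,180) and (258,167). There are two scraper candidates: the wooden block on the black mat at (380,198) and a turquoise one at (455,233). The wooden one on the mat fits the description, and the box is at (133,216). The spindle positions give a sander yaw of about -10° and an origin near (581,14). I'll hover over the left drum next.

Call:
move_arm(
  steps=[
    [0,0,0,0,0,0.05,0.085],
    [0,0,0,0,0,0.05,0.085],
    [0,0,3.6,0.0274,0.0417,0,0.085],
    [0,0,3.6,0.0274,0.0417,0,0.085],
    [0,0,3.6,0.0274,0.0417,0,0.085],
  ],
)

```text
clock: 1.65
eef_pos: [253.8, -500.8, 298.6]
tool_rot: [3.14, -0.0, 0.456]
force: [1.2, 0.9, -0.2]
width: 85.1
gripper_force: 0.0
```

Call:
move_arm(
  steps=[
    [0,0,3.6,0.0274,0.0417,0,0.085],
    [0,0,3.6,0.0274,0.0417,0,0.085],
    [0,0,3.6,0.0274,0.0417,0,0.085],
    [0,0,3.6,0.0274,0.0417,0,0.085],
    [0,0,3.6,0.0274,0.0417,0,0.085],
  ],
)

```text
clock: 2.15
eef_pos: [390.8, -291.9, 298.5]
tool_rot: [3.141, -0.0, 0.771]
force: [0.9, -0.1, -0.5]
width: 85.2
gripper_force: 0.0
```

Call:
move_arm(
  steps=[
    [0,0,3.6,0.0274,0.0417,0,0.085],
    [0,0,3.6,0.0274,0.0417,0,0.085],
    [0,0,3.6,0.0274,0.0417,0,0.085],
    [0,0,3.6,0.0274,0.0417,0,0.085],
    [0,0,3.6,0.0274,0.0417,0,0.085],
  ],
)

```text
clock: 2.65
eef_pos: [527.8, -83.5, 298.5]
tool_rot: [3.141, 0.0, 1.085]
force: [1.2, -0.5, 0.9]
width: 85.1
gripper_force: 0.0
```

Call:
move_arm(
  steps=[
    [0,0,3.6,0.0274,0.0417,0,0.085],
    [0,0,3.6,0.0274,0.0417,0,0.085],
    [0,0,3.6,0.0274,0.0417,0,0.085],
    [0,0,3.6,0.0274,0.0417,0,0.085],
    [0,0,3.6,0.0274,0.0417,0,0.085],
  ],
)

```text
clock: 3.15
eef_pos: [664.9, 124.9, 298.2]
tool_rot: [3.141, 0.0, 1.399]
force: [0.9, -0.4, 0.6]
width: 85.2
gripper_force: 0.0
```

```bash
cat >> h.py <<'E'
def cloud(cam):
    im,d=eyes.get_image(cam); c=eyes.calibration(cam)
    v,u=np.mgrid[0:420,0:560]; M=R.from_euler('xyz',c["attitude"]).as_matrix()
    x=(u-c['cx'])/c['fx'];y=(v-c['cy'])/c['fy']
    if cam=='wrist':
        r=np.hypot(x,y)+1e-9; t=np.tan(np.minimum(r,1.4))/r; x,y=x*t,y*t
    P=np.stack([x*d,y*d,d],-1)@M.T+np.array(c['position']); P[d<=0]=np.nan
    return im,P
def rect(P,z0,z1,c,rad,show=True):
    m=(P[...,2]>z0)&(P[...,2]<z1)&(np.hypot(P[...,0]-c[0],P[...,1]-c[1])<rad)
    q=P[m]; 
    if len(q)<8: print('few',len(q)); return None
    (cx,cy),(a,b),an=cv2.minAreaRect(q[:,:2].astype(np.float32))
    if a<b: an+=90
    print('rect c',round(cx,1),round(cy,1),'size',round(a,1),round(b,1),'long axis deg',round((an+90)%180-90,1),'z',np.round(np.nanpercentile(q[:,2],[5,50,95]),1),'n',len(q),'mean',q.mean(0).round(1)); return m
E
python3 - <<'E'
from h import *
st()
im,P=cloud('top'); rect(P,145,175,(665,124),50); rect(P,145,175,(623,-120),50); rect(P,65,95,(519,-354),60)
im,P=cloud('wrist'); cv2.imwrite('pics/w1.png',im)
rect(P,145,175,(665,124),50); rect(P,145,175,(623,-120),50)
pin('wrist','bar_end_left');pin('wrist','drum_left');pin('wrist','drum_right');pin('wrist','spindle_left')
print(telemetry.read_state()['qpos'])
E
```

```text
t 3.15 p [664.9 124.9 298.2] r [180.    0.   80.1] F [ 0.9 -0.4  0.6] w 85.2 g 0.0
few 0
rect c 622.6 -120.6 size 59.9 25.1 long axis deg 81.9 z [150.5 156.9 160.1] n 225 mean [ 621.  -120.4  156.4]
rect c 520.2 -354.6 size 69.8 24.4 long axis deg 82.6 z [70.7 82.4 86.1] n 248 mean [ 519.2 -352.5   81.5]
rect c 663.5 121.6 size 58.8 23.3 long axis deg 80.1 z [153.6 155.6 156.9] n 1315 mean [663.5 123.2 155.4]
rect c 623.3 -103.3 size 17.8 22.1 long axis deg -11.5 z [146.1 155.7 157.2] n 241 mean [ 623.7 -100.5  153.9]
bar_end_left wrist [665. 146. 134.] 0.92
bar_end_left wrist [392.  38.   8.] 0.49
drum_left wrist [664. 112.  41.] 0.84
drum_left wrist [ 619. -132.   49.] 0.54
drum_right wrist [ 614. -137.   47.] 0.65
drum_right wrist [682. 338.  -4.] 0.65
[-0.00294516  0.61581054 -0.41200304  1.28966068  0.24484067  1.28591919
 -0.59183517]
```

View pics/w1.png

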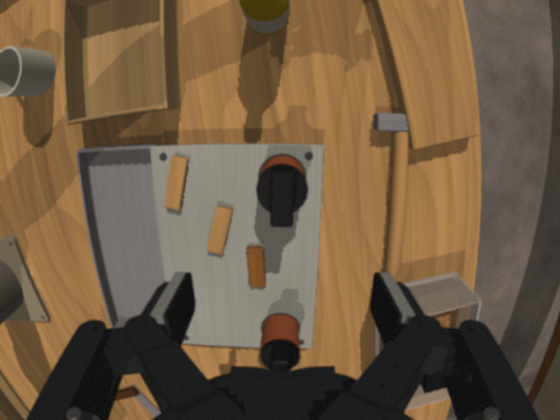

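The wrist view shows the left drum at (282,185), with its bar centred at (664,122) and a heading of 80°. Offcuts are at (176,182), (220,230) and (256,266). I'll descend and grip.

Call:
move_arm(
  steps=[
    [0,0,0,-0.001,-0.002,-0.05,0.085],
    [0,0,0,0,0,-0.05,0.085],
    [0,0,0,0,0,-0.05,0.085],
    [0,0,0,0,0,-0.024,0.085],
    [0,0,0,0,0,0,0.01],
  ],
)

```text
clock: 3.95
eef_pos: [659.8, 117.9, 120.5]
tool_rot: [-3.135, 0.005, 1.394]
force: [-1.5, -0.4, 0.3]
width: 73.0
gripper_force: 0.0
```

Call:
move_arm(
  steps=[
    [0,0,0,0,0,0,0.01],
    [0,0,0,0,0,0,0.01],
    [0,0,0,0,0,0,0.01],
    [0,0,0,0,0,0,0.01],
    [0,0,0,0,0,0,0.01],
  ],
)

```text
clock: 4.45
eef_pos: [663.4, 121.5, 125.1]
tool_rot: [3.14, -0.0, 1.397]
force: [0.5, 0.8, 0.9]
width: 10.4
gripper_force: 0.0
```

```bash
python3 - <<'E'
from h import *
st()
im,P=cloud('wrist'); cv2.imwrite('pics/w2.png',im)
im,P=cloud('scene'); cv2.imwrite('pics/s2.png',cv2.resize(im[130:330,250:450],(800,600)) if 0 else cv2.resize(im[120:320,240:500],(780,600)))
E
```

```text
t 4.45 p [663.4 121.5 125.1] r [179.9  -0.   80. ] F [0.5 0.8 0.9] w 10.4 g 0.0
```

View pics/w2.png

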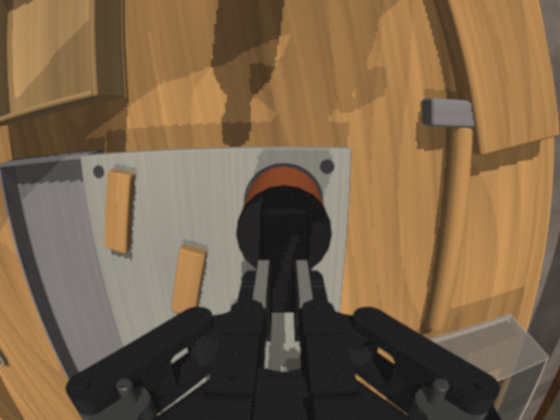

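View pics/s2.png

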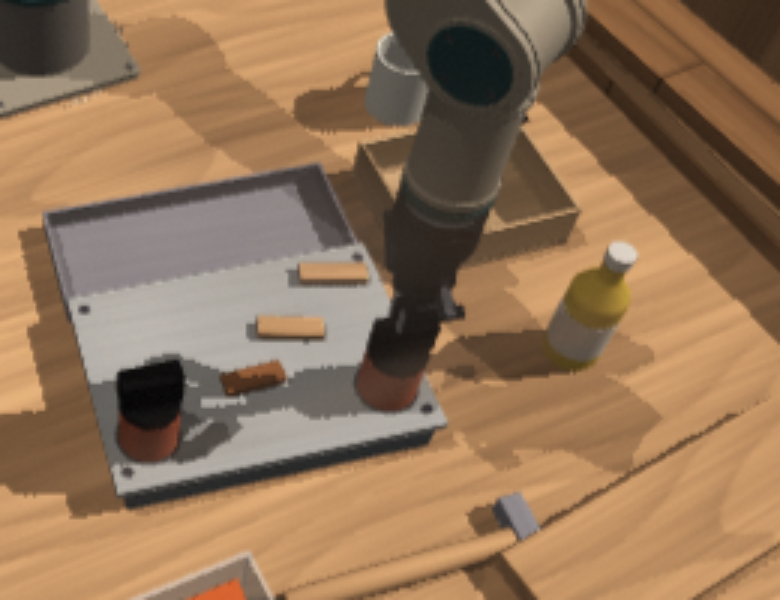

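The wrist view shows the bar running between the fingers at (285,230–300), but the width reads only 10 mm with no grip force. I'll check the depths there.

```bash
python3 - <<'E'
from h import *
im,P=cloud('wrist')
for v in range(195,345,12): print(v,[P[v,u].round(0).tolist() for u in (262,285,318)])
s=st(); print(s['width'],s['gripper_force'],s['torque'])
print(eyes.calibration('wrist'))
E
```

```text
195 [[657.0, 152.0, 114.0], [671.0, 154.0, 131.0], [691.0, 140.0, 91.0]]
207 [[660.0, 156.0, 150.0], [671.0, 155.0, 153.0], [688.0, 139.0, 115.0]]
219 [[659.0, 151.0, 155.0], [nan, nan, nan], [687.0, 132.0, 116.0]]
231 [[658.0, 145.0, 155.0], [669.0, 144.0, 157.0], [686.0, 124.0, 115.0]]
243 [[657.0, 139.0, 155.0], [668.0, 137.0, 156.0], [685.0, 117.0, 116.0]]
255 [[655.0, 133.0, 155.0], [667.0, 131.0, 156.0], [684.0, 108.0, 115.0]]
267 [[656.0, 133.0, 167.0], [666.0, 125.0, 157.0], [685.0, 60.0, 44.0]]
279 [[657.0, 133.0, 179.0], [664.0, 118.0, 156.0], [681.0, 124.0, 171.0]]
291 [[657.0, 132.0, 188.0], [663.0, 110.0, 155.0], [680.0, 124.0, 181.0]]
303 [[657.0, 131.0, 194.0], [662.0, 103.0, 155.0], [679.0, 132.0, 201.0]]
315 [[658.0, 133.0, 205.0], [647.0, 13.0, 44.0], [678.0, 129.0, 204.0]]
327 [[658.0, 132.0, 212.0], [645.0, -2.0, 44.0], [677.0, 130.0, 212.0]]
339 [[656.0, 121.0, 204.0], [642.0, -18.0, 44.0], [677.0, 135.0, 224.0]]
t 4.6 p [663.  121.5 124.4] r [180.  -0.  80.] F [-0.9 -0.3 -0.6] w 9.9 g 0.0
9.89189030016896 0.0 [-0.02807542 -0.01243573 -0.0084353 ]
{'fx': 325.19226210127806, 'fy': 325.19226210127806, 'cx': 282.2108448742552, 'cy': 211.97154420383114, 'position': array([677.41887117, 200.75122307, 299.24172748]), 'attitude': array([ 2.81807933e+00, -2.99128745e-04, -1.73715197e-01])}
```

Call:
move_arm(
  steps=[
    [0,0,0,0,0,0,0.01],
  ],
)

```text
clock: 4.7
eef_pos: [663.0, 121.5, 124.3]
tool_rot: [3.142, 0.0, 1.397]
force: [-0.3, -1.6, 1.3]
width: 10.0
gripper_force: 0.5
```

The fingertips' lowest visible point is z≈160, just above the bar top, and no grip registered, so the fingers closed over the bar rather than around it. The wrist depth puts the bar centre at about (666,128). I'll open, shift by (+2,+5), go lower and close again, which is safe either way because the body stays clear.

Call:
move_arm(
  steps=[
    [0,0,0,0,0,0,0.085],
    [0,0,0,0,0,0,0.085],
    [0,0,0,0,0,0,0.085],
    [0,0,0,0,0,0,0.085],
    [0,0,0,0.002,0.004,0,0.085],
  ],
)

```text
clock: 5.2
eef_pos: [664.9, 124.7, 124.1]
tool_rot: [-3.141, 0.001, 1.396]
force: [-0.5, 0.4, -0.4]
width: 80.8
gripper_force: 0.0
```

```bash
python3 - <<'E'
from h import *
st()
im,P=cloud('wrist'); cv2.imwrite('pics/w3.png',im)
rect(P,148,162,(666,128),45)
im,P=cloud('scene'); cv2.imwrite('pics/s3.png',cv2.resize(im[150:270,300:460],(800,600)))
a=np.hstack([cv2.imread('pics/w3.png')[100:400,60:500],cv2.resize(im[150:270,320:460],(350,300))]);cv2.imwrite('pics/c3.png',a);print(a.shape)
E
```

```text
t 5.2 p [664.9 124.7 124.1] r [-180.    0.   80.] F [-0.5  0.4 -0.4] w 80.8 g 0.0
rect c 666.0 127.2 size 59.8 24.2 long axis deg 79.8 z [153.6 155.9 157. ] n 4987 mean [666.6 131.  155.7]
(300, 790, 3)
```

View pics/c3.png

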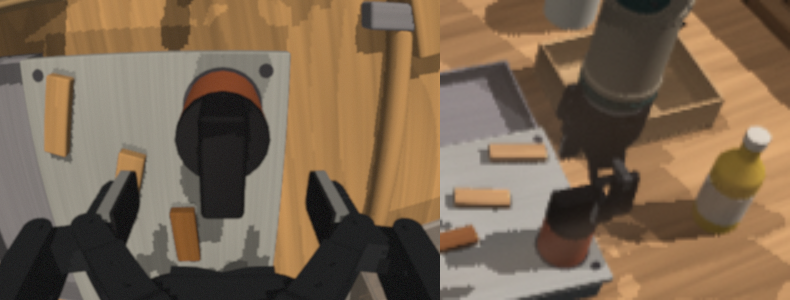

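The open fingertips are clearly still level with the bar top. I'll treat the true tips as about 33 mm above the reported TCP, then descend 32 mm, watching the force, and close.

Call:
move_arm(
  steps=[
    [0,0,0,-0.002,0.002,-0.012,0.085],
    [0,0,0,0,0,-0.01,0.085],
    [0,0,0,0,0,-0.01,0.085],
    [0,0,0,0,0,0,0.085],
  ],
)

```text
clock: 5.7
eef_pos: [661.3, 126.7, 89.6]
tool_rot: [-3.138, 0.002, 1.397]
force: [-0.5, 0.0, -0.9]
width: 85.0
gripper_force: 0.0
```

Call:
move_arm(
  steps=[
    [0,0,0,0,0,0,0.01],
    [0,0,0,0,0,0,0.01],
    [0,0,0,0,0,0,0.01],
    [0,0,0,0,0,0,0.01],
    [0,0,0,0,0,0,0.01],
  ],
)

```text
clock: 6.2
eef_pos: [665.3, 127.1, 93.1]
tool_rot: [3.137, -0.001, 1.396]
force: [5.4, -1.1, 0.4]
width: 23.4
gripper_force: 61.8
```

```bash
python3 - <<'E'
from h import *
s=st(); print(s['torque'])
im,P=cloud('wrist'); cv2.imwrite('pics/w4.png',im)
for u in range(230,345,8): print(u,[P[v,u].round(0).tolist() for v in (250,262,275)])
E
```

```text
t 6.2 p [665.3 127.1  93.1] r [ 1.797e+02 -1.000e-01  8.000e+01] F [ 5.4 -1.1  0.4] w 23.4 g 61.8
[-0.00798691 -0.68870076  0.00266992]
230 [[640.0, 140.0, 115.0], [638.0, 133.0, 114.0], [643.0, 137.0, 137.0]]
238 [[645.0, 140.0, 116.0], [643.0, 133.0, 116.0], [647.0, 137.0, 138.0]]
246 [[649.0, 139.0, 117.0], [650.0, 139.0, 131.0], [652.0, 139.0, 144.0]]
254 [[660.0, 156.0, 155.0], [658.0, 150.0, 155.0], [657.0, 145.0, 155.0]]
262 [[663.0, 155.0, 155.0], [662.0, 150.0, 155.0], [661.0, 145.0, 157.0]]
270 [[666.0, 155.0, 155.0], [665.0, 150.0, 156.0], [664.0, 144.0, 156.0]]
278 [[669.0, 154.0, 154.0], [668.0, 150.0, 157.0], [667.0, 144.0, 156.0]]
286 [[672.0, 154.0, 155.0], [671.0, 149.0, 157.0], [670.0, 143.0, 156.0]]
294 [[675.0, 153.0, 155.0], [674.0, 149.0, 156.0], [673.0, 143.0, 156.0]]
302 [[678.0, 153.0, 155.0], [677.0, 148.0, 156.0], [676.0, 142.0, 156.0]]
310 [[681.0, 152.0, 155.0], [680.0, 147.0, 156.0], [679.0, 141.0, 155.0]]
318 [[686.0, 132.0, 115.0], [684.0, 134.0, 132.0], [683.0, 134.0, 143.0]]
326 [[nan, nan, nan], [689.0, 125.0, 117.0], [687.0, 129.0, 137.0]]
334 [[694.0, 131.0, 116.0], [693.0, 124.0, 116.0], [690.0, 128.0, 137.0]]
342 [[707.0, 93.0, 43.0], [706.0, 83.0, 43.0], [705.0, 72.0, 43.0]]
```

Gripped: width 23.4 mm, force 62 N. Now the anticlockwise twist, low on the spindle.

Call:
move_arm(
  steps=[
    [0,0,0,0.002,0,0,0.01],
    [0,0,8,0,0,0,0.01],
    [0,0,8,0,0,0,0.01],
    [0,0,8,0,0,0,0.01],
    [0,0,2,0,0,0,0.01],
  ],
)

```text
clock: 6.75
eef_pos: [664.8, 127.1, 93.1]
tool_rot: [-3.141, -0.0, 1.852]
force: [-0.8, -0.6, 5.8]
width: 22.8
gripper_force: 62.7
```

```bash
python3 - <<'E'
from h import *
s=st(); print(s['torque'])
im,P=cloud('wrist'); rect(P,148,161,(666,128),45)
pin('wrist','bar_end_left')
E
```

```text
t 6.75 p [664.8 127.1  93.1] r [-180.    -0.   106.1] F [-0.8 -0.6  5.8] w 22.8 g 62.7
[-0.15691346  0.21531332 -0.50183976]
rect c 662.7 125.9 size 62.1 47.1 long axis deg 84.8 z [151.1 155.8 157.1] n 7520 mean [663.6 131.1 155.4]
bar_end_left wrist [655. 154. 134.] 0.85
```

Call:
move_arm(
  steps=[
    [0,0,-8,0,0,0,0.01],
    [0,0,-8,0,0,0,0.01],
    [0,0,-8,0,0,0,0.01],
    [0,0,-8,0,0,0,0.01],
    [0,0,-8,0,0,0,0.01],
  ],
)

```text
clock: 7.35
eef_pos: [665.5, 127.1, 93.1]
tool_rot: [3.14, 0.0, 1.148]
force: [1.7, -2.2, 2.4]
width: 23.1
gripper_force: 62.2
```

Call:
move_arm(
  steps=[
    [0,0,-8,0,0,0,0.01],
    [0,0,-5,0,0,0,0.01],
    [0,0,0,0,0,0,0.01],
  ],
)

```text
clock: 7.65
eef_pos: [665.8, 127.0, 93.1]
tool_rot: [3.14, -0.0, 0.924]
force: [1.3, -1.8, 5.0]
width: 23.4
gripper_force: 62.6
```

```bash
python3 - <<'E'
from h import *
s=st(); print(s['torque'])
im,P=cloud('wrist'); rect(P,150,158.5,(666,128),40)
pin('wrist','bar_end_left')
E
```

```text
t 7.65 p [665.8 127.   93.1] r [179.9  -0.   52.9] F [ 1.3 -1.8  5. ] w 23.4 g 62.6
[-0.30292523 -0.20674642 -0.51049874]
rect c 664.2 127.6 size 62.6 46.9 long axis deg 31.8 z [152.6 155.8 156.9] n 7142 mean [668.9 129.6 155.6]
```

Call:
move_arm(
  steps=[
    [0,0,8,0,0,0.001,0.01],
    [0,0,8,0,0,0.003,0.01],
    [0,0,8,0,0,0.003,0.01],
    [0,0,8,0,0,0.003,0.01],
    [0,0,8,0,0,0.003,0.01],
  ],
)

```text
clock: 8.25
eef_pos: [664.6, 127.0, 98.0]
tool_rot: [-3.139, -0.002, 1.631]
force: [13.7, 3.4, -40.4]
width: 23.4
gripper_force: 60.6
```

Call:
move_arm(
  steps=[
    [0,0,8,0,0,0.003,0.01],
    [0,0,-8,0,0,0.001,0.01],
    [0,0,-8,0,0,0.003,0.01],
    [0,0,-8,0,0,0.003,0.01],
    [0,0,-8,0,0,0.003,0.01],
  ],
)

```text
clock: 8.75
eef_pos: [664.9, 126.9, 112.1]
tool_rot: [-3.139, 0.0, 1.202]
force: [11.1, 1.4, -28.1]
width: 23.3
gripper_force: 62.4
```

```bash
python3 - <<'E'
from h import *
s=st(); print(s['torque'])
im,P=cloud('wrist')
for d in finder.cut_out('wrist','drum_left')[:1]:
    q=P[d['mask']]; print(np.nanpercentile(q[:,2],[2,20,50,80,98]).round(0))
E
```

```text
t 8.75 p [664.9 126.9 112.1] r [-179.9    0.    68.9] F [ 11.1   1.4 -28.1] w 23.3 g 62.4
[ 0.38935438 -2.93209868  0.18857566]
[ 75. 133. 174. 176. 177.]
```

The bar top is now at 175, so the drum has risen about 19 mm with the tool. I'll keep going.

Call:
move_arm(
  steps=[
    [0,0,-8,0,0,0.002,0.01],
    [0,0,-8,0,0,0.002,0.01],
    [0,0,8,0,0,0.001,0.01],
    [0,0,8,0,0,0.003,0.01],
    [0,0,8,0,0,0.003,0.01],
  ],
)

```text
clock: 9.35
eef_pos: [665.0, 127.1, 126.0]
tool_rot: [-3.14, 0.0, 1.353]
force: [4.6, 1.2, -11.8]
width: 23.1
gripper_force: 60.5
```

Call:
move_arm(
  steps=[
    [0,0,8,0,0,0.003,0.01],
    [0,0,8,0,0,0.003,0.01],
    [0,0,8,0,0,0.002,0.01],
    [0,0,-8,0,0,0.001,0.01],
    [0,0,-8,0,0,0.003,0.01],
  ],
)

```text
clock: 9.85
eef_pos: [663.8, 127.4, 139.9]
tool_rot: [-3.139, -0.001, 1.481]
force: [0.5, -0.5, -2.2]
width: 23.1
gripper_force: 61.9
```

Call:
move_arm(
  steps=[
    [0,0,-8,0,0,0.003,0.01],
    [0,0,-6,0,0,0.003,0.01],
    [0,0,0,0,0,0.005,0.01],
    [0,0,0,0,0,0.005,0.01],
    [0,0,0,0,0,0.005,0.01],
  ],
)

```text
clock: 10.35
eef_pos: [664.5, 127.5, 162.2]
tool_rot: [-3.141, 0.0, 1.242]
force: [0.4, -0.2, -1.7]
width: 23.2
gripper_force: 62.0
```

```bash
python3 - <<'E'
from h import *
s=st(); print(s['torque'])
im,P=cloud('wrist')
for d in finder.cut_out('wrist','drum_left')[:1]:
    q=P[d['mask']]; print(np.nanpercentile(q[:,2],[2,20,50,80,98]).round(0))
im,P=cloud('top')
for cl in ['worn_box']: pin('top',cl)
for d in finder.cut_out('top','worn_box')[:1]:
    q=P[d['mask']]; q=q[np.isfinite(q).all(1)]; print(cv2.minAreaRect(q[:,:2].astype(np.float32)), np.percentile(q[:,2],[5,95]))
    q=q[q[:,2]>45]; print(cv2.minAreaRect(q[:,:2].astype(np.float32)))
E
```

```text
t 10.35 p [664.5 127.5 162.2] r [-179.9    0.    71.2] F [ 0.4 -0.2 -1.7] w 23.2 g 62.0
[ 0.02735794 -0.00665752 -0.01545442]
[124. 183. 224. 226. 227.]
worn_box top [463. 358.   2.] 0.92
((457.164306640625, 256.3626708984375), (459.80181884765625, 185.07537841796875), 83.30615997314453) [ 3.10672302 60.37265045]
((448.205322265625, 241.7589111328125), (428.70477294921875, 170.68406677246094), 83.30615997314453)
```

The drum is off, with its bottom at about 114 mm. The box centre is (462,358) at roughly -7°. I'll put this drum at (467,403).

Call:
move_arm(
  steps=[
    [0,0,0,0,0,0.03,0.01],
    [0,0,1,-0.0282,0.0394,0,0.01],
    [0,0,1,-0.0282,0.0394,0,0.01],
    [0,0,1,-0.0282,0.0394,0,0.01],
    [0,0,1,-0.0282,0.0394,0,0.01],
  ],
)

```text
clock: 11.1
eef_pos: [550.8, 286.2, 192.1]
tool_rot: [-3.141, -0.0, 1.31]
force: [1.3, 0.3, -1.2]
width: 22.7
gripper_force: 62.0
```

Call:
move_arm(
  steps=[
    [0,0,1,-0.0282,0.0394,0,0.01],
    [0,0,1,-0.0282,0.0394,0,0.01],
    [0,0,1,-0.0282,0.0394,0,0.01],
    [0,0,0,0,0,0,0.01],
  ],
)

```text
clock: 11.5
eef_pos: [459.9, 412.2, 192.7]
tool_rot: [-3.136, -0.006, 1.376]
force: [-0.3, 0.6, -1.7]
width: 23.1
gripper_force: 61.9
```

```bash
python3 - <<'E'
from h import *
s=st()
im,P=cloud('top'); cv2.imwrite('pics/t5.png',im)
im,P=cloud('wrist')
a=np.zeros((420,800,3),np.uint8); a[:,:560]=im; a[:300,560:]=cv2.resize(cv2.imread('pics/t5.png')[140:290,60:180],(240,300)); cv2.imwrite('pics/c5.png',a)
E
```

```text
t 11.5 p [459.9 412.2 192.7] r [-179.7   -0.3   78.8] F [-0.3  0.6 -1.7] w 23.1 g 61.9
```

View pics/c5.png

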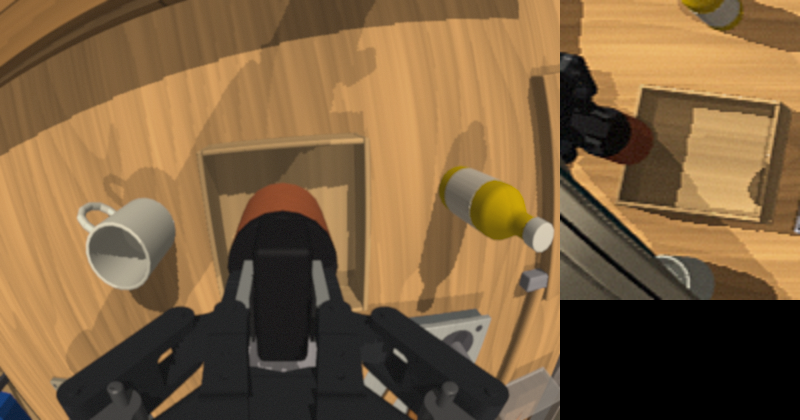

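The drum hangs over the +y half of the box, whose rim spans columns 205–365 with the drum at 283. I'll lower and release.

Call:
move_arm(
  steps=[
    [0,0,0,0,0,-0.01,0.01],
    [0,0,0,0,0,-0.04,0.01],
    [0,0,0,0,0,-0.04,0.01],
    [0,0,0,0,0,-0.03,0.01],
    [0,0,0,0,0,-0.014,0.01],
  ],
)

```text
clock: 12.1
eef_pos: [467.3, 399.3, 54.4]
tool_rot: [-3.139, 0.006, 1.359]
force: [0.3, -1.0, -1.8]
width: 23.0
gripper_force: 61.8
```

Call:
move_arm(
  steps=[
    [0,0,0,0,0,0,0.01],
    [0,0,0,0,0,0,0.06],
    [0,0,0,0,0,0,0.06],
    [0,0,0,0,0,0,0.06],
    [0,0,0,0,0,0.02,0.06],
  ],
)

```text
clock: 12.6
eef_pos: [466.6, 401.9, 77.0]
tool_rot: [-3.14, 0.003, 1.362]
force: [-0.2, 0.6, -1.1]
width: 59.7
gripper_force: 0.0
```

Call:
move_arm(
  steps=[
    [0,0,0,0,0,0.04,0.085],
    [0,0,0,0,0,0.05,0.085],
    [0,0,0,0,0,0.05,0.085],
  ],
)

```text
clock: 12.9
eef_pos: [467.3, 403.1, 220.4]
tool_rot: [3.142, -0.0, 1.362]
force: [1.3, 0.4, 0.5]
width: 84.9
gripper_force: 0.0
```

```bash
python3 - <<'E'
from h import *
s=st()
im,P=cloud('wrist'); cv2.imwrite('pics/w6.png',im)
pin('wrist','drum_left'); pin('wrist','bar_end_left'); pin('wrist','worn_box'); rect(P,100,130,(467,403),55)
im,P=cloud('top'); rect(P,145,175,(623,-120),50)
for n in ['chip0','scraper','spindle_left','spindle_right','table_centre','tray_centre']: pin('top',n,6)
E
```

```text
t 12.9 p [467.3 403.1 220.4] r [180.  -0.  78.] F [1.3 0.4 0.5] w 84.9 g 0.0
drum_left wrist [476. 406.  12.] 0.93
bar_end_left wrist [471. 432. 100.] 0.81
bar_end_left wrist [612.   4.  45.] 0.56
rect c 473.7 405.5 size 59.3 23.9 long axis deg 77.8 z [116.8 126.2 127.5] n 1793 mean [474.2 408.4 125.1]
rect c 622.4 -120.5 size 59.5 24.2 long axis deg 81.0 z [148.2 156.9 160.3] n 226 mean [ 621.  -120.2  156.3]
chip0 top [566.  68.  48.] 0.63
chip0 top [519. 147.  43.] 0.62
chip0 top [611.   3.  46.] 0.45
scraper top [ 519. -356.    1.] 0.94
scraper top [ 416. -558.    1.] 0.58
spindle_left top [667. 127.  46.] 0.58
spindle_left top [607.   7.  47.] 0.4
spindle_right top [284. 383.  -3.] 0.68
spindle_right top [ 624. -119.   46.] 0.65
table_centre top [582.  19.  48.] 0.79
table_centre top [608.   4.  46.] 0.47
tray_centre top [396.  48.   6.] 0.92
```

Call:
move_arm(
  steps=[
    [0,0,0,0.0141,-0.0475,0,0.085],
    [0,0,0,0.0141,-0.0475,0,0.085],
    [0,0,0,0.0141,-0.0475,0,0.085],
    [0,0,0,0.0141,-0.0475,0,0.085],
    [0,0,0,0.0141,-0.0475,0,0.085],
  ],
)

```text
clock: 13.95
eef_pos: [538.2, 163.8, 217.7]
tool_rot: [-3.141, 0.0, 1.362]
force: [1.3, 0.6, 0.5]
width: 85.3
gripper_force: 0.0
```

Call:
move_arm(
  steps=[
    [0,0,0,0.0141,-0.0475,0,0.085],
    [0,0,0,0.0141,-0.0475,0,0.085],
    [0,0,1,0.0141,-0.0475,0,0.085],
    [0,0,1,0.0141,-0.0475,0,0.085],
    [0,0,0,0.0141,-0.0475,0,0.085],
  ],
)

```text
clock: 14.45
eef_pos: [608.7, -73.8, 217.7]
tool_rot: [-3.141, -0.0, 1.397]
force: [0.8, 0.2, 0.5]
width: 85.3
gripper_force: 0.0
```

Call:
move_arm(
  steps=[
    [0,0,0,0.0141,-0.0475,-0.02,0.085],
    [0,0,0,0,0,0,0.085],
    [0,0,0,0,0,0,0.085],
  ],
)

```text
clock: 14.75
eef_pos: [620.9, -117.7, 197.8]
tool_rot: [-3.139, -0.0, 1.394]
force: [-0.9, 1.7, 0.5]
width: 84.6
gripper_force: 0.0
```

```bash
python3 - <<'E'
from h import *
s=st()
im,P=cloud('wrist'); rect(P,148,170,(622,-120),45); pin('wrist','drum_right'); pin('wrist','bar_end_right'); 
cv2.imwrite('pics/w7.png',im)
im,P=cloud('top');cv2.imwrite('pics/t7.png',im)
rect(P,95,135,(467,403),60)
for n in ['drum_left','bar_end_left']: pin('top',n,2)
E
```

```text
t 14.75 p [ 620.9 -117.7  197.8] r [-179.8   -0.    79.8] F [-0.9  1.7  0.5] w 84.6 g 0.0
rect c 623.3 -118.9 size 59.0 24.1 long axis deg 80.1 z [154.2 156.6 157.6] n 2595 mean [ 623.7 -116.7  156.3]
drum_right wrist [ 621. -116.   44.] 0.67
bar_end_right wrist [630. -89. 137.] 0.86
rect c 468.5 399.6 size 61.7 23.8 long axis deg 78.2 z [101.  117.7 121. ] n 249 mean [467.1 395.9 115.9]
drum_left top [471. 401.   7.] 0.94
bar_end_left top [473. 430.  96.] 0.77
```

View pics/t7.png

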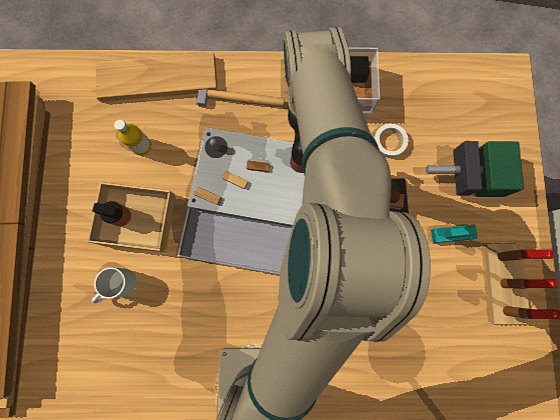

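The left drum stands in the box at (112,212), top at 118 mm as it should be. Now the right drum, with its bar at (623,-119), heading 80°.

Call:
move_arm(
  steps=[
    [0,0,0,0,0,-0.04,0.085],
    [0,0,0,0,0,-0.03,0.085],
    [0,0,0,0,0,-0.02,0.085],
    [0,0,0,0,0,-0.015,0.085],
    [0,0,0,0,0,0,0.085],
  ],
)

```text
clock: 15.55
eef_pos: [620.4, -115.5, 92.8]
tool_rot: [-3.138, 0.0, 1.398]
force: [-0.1, 0.1, 0.3]
width: 85.0
gripper_force: 0.0
```

Call:
move_arm(
  steps=[
    [0,0,0,0,0,0,0.01],
    [0,0,0,0,0,0,0.01],
    [0,0,0,0,0,0,0.01],
    [0,0,0,0,0,0,0.01],
    [0,0,0,0,0,0,0.01],
  ],
)

```text
clock: 16.05
eef_pos: [623.0, -116.5, 95.6]
tool_rot: [3.139, -0.0, 1.396]
force: [1.3, -0.2, 4.2]
width: 23.0
gripper_force: 61.5
```

```bash
python3 - <<'E'
from h import *
s=st(); print(s['torque'],s['qpos'])
E
```

```text
t 16.05 p [ 623.  -116.5   95.6] r [179.8  -0.   80. ] F [ 1.3 -0.2  4.2] w 23.0 g 61.5
[-0.02403509 -0.04241361 -0.09037703] [ 0.34464031  0.74182593 -0.34197563  1.65496146  0.32216085  0.79798239
 -0.31470598]
```

Call:
move_arm(
  steps=[
    [0,0,8,0,0,0,0.01],
    [0,0,8,0,0,0,0.01],
    [0,0,8,0,0,0,0.01],
    [0,0,3,0,0,0,0.01],
    [0,0,0,0,0,0,0.01],
  ],
)

```text
clock: 16.55
eef_pos: [621.2, -116.6, 95.5]
tool_rot: [-3.141, 0.0, 1.868]
force: [-3.2, -0.8, 7.2]
width: 23.6
gripper_force: 62.0
```

```bash
python3 - <<'E'
from h import *
s=st(); print(s['torque'])
im,P=cloud('wrist'); pin('wrist','bar_end_right')
E
```

```text
t 16.55 p [ 621.2 -116.6   95.5] r [-180.    0.  107.] F [-3.2 -0.8  7.2] w 23.6 g 62.0
[-0.01377442  0.71081393  0.12642779]
bar_end_right wrist [613. -89. 136.] 0.93
bar_end_right wrist [581.  13.  48.] 0.74
```

Call:
move_arm(
  steps=[
    [0,0,-8,0,0,0,0.01],
    [0,0,-8,0,0,0,0.01],
    [0,0,-8,0,0,0,0.01],
    [0,0,-8,0,0,0,0.01],
    [0,0,-8,0,0,0,0.01],
  ],
)

```text
clock: 17.15
eef_pos: [623.7, -116.6, 95.6]
tool_rot: [3.137, -0.001, 1.166]
force: [2.6, -1.3, 1.0]
width: 22.8
gripper_force: 61.2
```

Call:
move_arm(
  steps=[
    [0,0,-8,0,0,0,0.01],
    [0,0,-6,0,0,0,0.01],
    [0,0,0,0,0,0,0.01],
  ],
)

```text
clock: 17.45
eef_pos: [624.5, -117.1, 95.7]
tool_rot: [3.136, -0.002, 0.923]
force: [4.9, -1.6, 2.1]
width: 23.0
gripper_force: 61.4
```

```bash
python3 - <<'E'
from h import *
s=st(); print(s['torque'])
im,P=cloud('wrist'); pin('wrist','bar_end_right'); cv2.imwrite('pics/w8.png',im)
E
```

```text
t 17.45 p [ 624.5 -117.1   95.7] r [ 1.797e+02 -1.000e-01  5.290e+01] F [ 4.9 -1.6  2.1] w 23.0 g 61.4
[-0.40898461 -0.90081105 -0.46702434]
bar_end_right wrist [640. -95. 137.] 0.56
```

Bar-end readings of 107° and 54° confirm both twists, to about +27° and -26° from the start. Now twist and pull.

Call:
move_arm(
  steps=[
    [0,0,8,0,0,0.001,0.01],
    [0,0,8,0,0,0.002,0.01],
    [0,0,8,0,0,0.003,0.01],
    [0,0,8,0,0,0.003,0.01],
    [0,0,8,0,0,0.003,0.01],
  ],
)

```text
clock: 18.05
eef_pos: [621.6, -116.4, 100.6]
tool_rot: [-3.14, -0.003, 1.631]
force: [13.2, -0.5, -40.9]
width: 23.1
gripper_force: 60.6
```

Call:
move_arm(
  steps=[
    [0,0,8,0,0,0.003,0.01],
    [0,0,-8,0,0,0.001,0.01],
    [0,0,-8,0,0,0.003,0.01],
    [0,0,-8,0,0,0.003,0.01],
    [0,0,-8,0,0,0.003,0.01],
  ],
)

```text
clock: 18.55
eef_pos: [622.9, -116.7, 114.9]
tool_rot: [3.141, -0.001, 1.201]
force: [10.9, -2.4, -27.0]
width: 22.9
gripper_force: 62.3
```

Call:
move_arm(
  steps=[
    [0,0,-8,0,0,0.002,0.01],
    [0,0,-8,0,0,0.002,0.01],
    [0,0,8,0,0,0.001,0.01],
    [0,0,8,0,0,0.003,0.01],
    [0,0,8,0,0,0.003,0.01],
  ],
)

```text
clock: 19.05
eef_pos: [622.6, -116.5, 128.3]
tool_rot: [3.141, -0.001, 1.352]
force: [5.3, -0.5, -13.5]
width: 22.8
gripper_force: 64.5
```

```bash
python3 - <<'E'
from h import *
s=st(); print(s['torque'])
im,P=cloud('wrist')
for d in finder.cut_out('wrist','drum_right')[:1]:
    q=P[d['mask']]; print(np.nanpercentile(q[:,2],[2,20,50,80,98]).round(0))
E
```

```text
t 19.05 p [ 622.6 -116.5  128.3] r [179.9  -0.   77.5] F [  5.3  -0.5 -13.5] w 22.8 g 64.5
[-0.19416784 -1.63071101 -0.04422859]
[ 86. 144. 187. 189. 190.]
```

Call:
move_arm(
  steps=[
    [0,0,8,0,0,0.003,0.01],
    [0,0,8,0,0,0.003,0.01],
    [0,0,8,0,0,0.002,0.01],
    [0,0,-8,0,0,0.001,0.01],
    [0,0,-8,0,0,0.003,0.01],
  ],
)

```text
clock: 19.65
eef_pos: [621.2, -116.2, 141.7]
tool_rot: [-3.14, -0.001, 1.48]
force: [0.4, 0.2, -2.1]
width: 22.8
gripper_force: 66.0
```

Call:
move_arm(
  steps=[
    [0,0,-8,0,0,0.003,0.01],
    [0,0,0,0,0,0.01,0.01],
    [0,0,0,0,0,0.01,0.01],
    [0,0,0,0,0,0.03,0.01],
    [0,0,0,0,0,0.04,0.01],
  ],
)

```text
clock: 20.15
eef_pos: [620.0, -116.1, 235.1]
tool_rot: [-3.137, 0.0, 1.348]
force: [1.3, -1.1, -1.7]
width: 23.0
gripper_force: 65.9
```

```bash
python3 - <<'E'
from h import *
s=st()
im,P=cloud('wrist')
for d in finder.cut_out('wrist','drum_right')[:1]:
    q=P[d['mask']]; print(np.nanpercentile(q[:,2],[2,20,50,80,98]).round(0))
im,P=cloud('top');
for n in ['chip0','scraper']: pin('top',n,4)
rect(P,95,135,(467,403),60)
E
```

```text
t 20.15 p [ 620.  -116.1  235.1] r [-179.7    0.    77.2] F [ 1.3 -1.1 -1.7] w 23.0 g 65.9
[199. 258. 302. 304. 305.]
chip0 top [608.   5.  45.] 0.7
chip0 top [519. 144.  41.] 0.6
scraper top [ 418. -552.   -3.] 0.76
scraper top [ 519. -356.   -1.] 0.74
scraper top [463. 361.   1.] 0.4
rect c 468.3 399.4 size 60.9 24.1 long axis deg 78.4 z [103.8 117.9 121.5] n 243 mean [467.2 396.3 116.5]
```

The drum is free. I'll take it to the box's other half at (457,313).

Call:
move_arm(
  steps=[
    [0,0,0,-0.0165,0.043,0,0.01],
    [0,0,0,-0.0165,0.043,0,0.01],
    [0,0,0,-0.0165,0.043,0,0.01],
    [0,0,0,-0.0165,0.043,0,0.01],
    [0,0,0,-0.0165,0.043,0,0.01],
  ],
)

```text
clock: 20.9
eef_pos: [537.2, 99.8, 234.0]
tool_rot: [-3.139, 0.001, 1.346]
force: [1.4, 0.6, -2.4]
width: 23.1
gripper_force: 66.0
```

Call:
move_arm(
  steps=[
    [0,0,0,-0.0165,0.043,0,0.01],
    [0,0,0,-0.0165,0.043,0,0.01],
    [0,0,0,-0.0165,0.043,0,0.01],
    [0,0,0,-0.0165,0.043,0,0.01],
    [0,0,0,-0.0165,0.043,0,0.01],
  ],
)

```text
clock: 21.4
eef_pos: [455.1, 314.4, 234.0]
tool_rot: [-3.14, 0.003, 1.346]
force: [1.4, 1.5, -1.0]
width: 23.2
gripper_force: 66.0
```

Call:
move_arm(
  steps=[
    [0,0,0,0,0,0,0.01],
    [0,0,0,0,0,0,0.01],
    [0,0,0,0,0,0,0.01],
  ],
)

```text
clock: 21.7
eef_pos: [456.8, 311.9, 234.3]
tool_rot: [-3.141, 0.003, 1.344]
force: [-0.0, -0.5, -1.4]
width: 23.0
gripper_force: 65.9
```

```bash
python3 - <<'E'
from h import *
s=st()
im,P=cloud('wrist'); cv2.imwrite('pics/w9.png',im)
for d in finder.cut_out('wrist','drum_right')[:1]:
    q=P[d['mask']]; print(np.nanpercentile(q[:,2],[2,20,50,80,98]).round(0))
E
```

```text
t 21.7 p [456.8 311.9 234.3] r [-179.9    0.2   77. ] F [-0.  -0.5 -1.4] w 23.0 g 65.9
[194. 251. 293. 295. 296.]
```

View pics/w9.png

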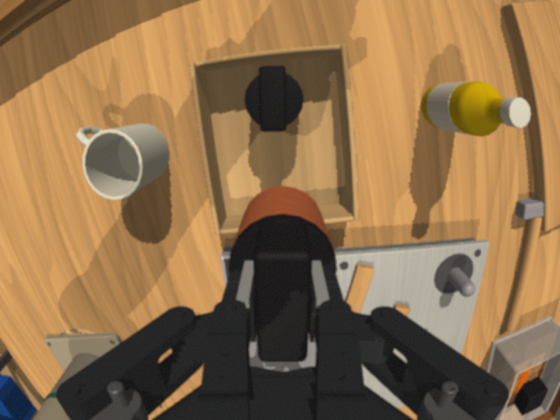

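The first drum stands in the box at (273,100), and the near half below the held drum is free. I'll lower it.

Call:
move_arm(
  steps=[
    [0,0,0,0,0.005,-0.045,0.01],
    [0,0,0,0,0,-0.045,0.01],
    [0,0,0,0,0,-0.04,0.01],
    [0,0,0,0,0,-0.03,0.01],
    [0,0,0,0,0,-0.014,0.01],
  ],
)

```text
clock: 22.3
eef_pos: [456.0, 316.1, 58.7]
tool_rot: [-3.139, 0.004, 1.342]
force: [0.8, -0.1, -1.5]
width: 23.0
gripper_force: 65.8
```

Call:
move_arm(
  steps=[
    [0,0,0,0,0,0,0.01],
    [0,0,0,0,0,0,0.06],
    [0,0,0,0,0,0,0.06],
    [0,0,0,0,0,0,0.06],
    [0,0,0,0,0,0.02,0.06],
  ],
)

```text
clock: 22.8
eef_pos: [456.0, 318.0, 81.1]
tool_rot: [-3.14, 0.002, 1.345]
force: [-0.0, -0.1, -0.1]
width: 59.8
gripper_force: 0.0
```

Call:
move_arm(
  steps=[
    [0,0,0,0,0,0.045,0.085],
    [0,0,0,0,0,0.05,0.085],
    [0,0,0,0,0,0.05,0.085],
  ],
)

```text
clock: 23.1
eef_pos: [456.6, 318.8, 229.3]
tool_rot: [3.141, -0.001, 1.345]
force: [2.4, -0.5, -0.8]
width: 84.9
gripper_force: 0.0
```

```bash
python3 - <<'E'
from h import *
s=st()
im,P=cloud('top')
rect(P,95,135,(462,403),50);rect(P,95,135,(457,317),50)
rect(P,65,95,(519,-354),60)
m=(P[...,2]>48)&(P[...,2]<70)
import numpy as np
mm=((m)&(np.hypot(P[...,0]-581,P[...,1]-15)<215)&(P[...,0]>440)).astype(np.uint8)
n,l,stt,c=cv2.connectedComponentsWithStats(mm)
for i in range(1,n):
    if stt[i,4]>15: 
        q=P[l==i]; r=cv2.minAreaRect(q[:,:2].astype(np.float32)); print(np.round(r[0],0),np.round(r[1],0),round(r[2]),q[:,2].mean().round(0))
cv2.imwrite('pics/t10.png',cv2.resize(im[130:290,80:420],(800,376)))
E
```

```text
t 23.1 p [456.6 318.8 229.3] r [ 1.8e+02 -1.0e-01  7.7e+01] F [ 2.4 -0.5 -0.8] w 84.9 g 0.0
rect c 467.1 392.5 size 46.8 23.9 long axis deg 78.3 z [ 98.9 117.7 121.7] n 183 mean [465.9 387.6 115.6]
rect c 456.8 313.0 size 60.6 24.4 long axis deg 76.3 z [102.9 117.7 121.5] n 240 mean [455.3 310.2 116.3]
rect c 542.2 -320.9 size 46.8 25.6 long axis deg 81.8 z [70.3 82.4 86.1] n 154 mean [ 540.3 -321.8   81.2]
[660. 121.] [10. 26.] 26 58.0
[607.   5.] [73. 35.] 85 57.0
[ 616. -121.] [19. 18.] 36 59.0
[568.  64.] [74. 33.] 67 57.0
[524. 146.] [80. 33.] 67 57.0
```

View pics/t10.png

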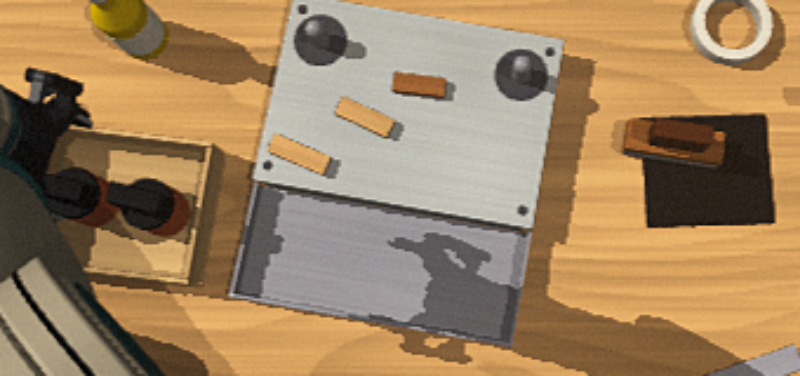

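Both drums stand in the box. The scraper has been knocked: in this crop the wooden block is at (675,140), hanging partly off the mat's left edge. The look-alike is turquoise and elsewhere, so this one is the scraper. I'll move over it and measure.

Call:
move_arm(
  steps=[
    [0,0,0,0.0056,-0.0484,0,0.085],
    [0,0,0,0.0056,-0.0484,0,0.085],
    [0,0,0,0.0056,-0.0484,0,0.085],
    [0,0,0,0.0056,-0.0484,0,0.085],
    [0,0,0,0.0056,-0.0484,0,0.085],
  ],
)

```text
clock: 23.65
eef_pos: [485.1, 75.0, 227.7]
tool_rot: [3.139, -0.001, 1.345]
force: [1.6, -0.3, 0.5]
width: 85.0
gripper_force: 0.0
```

Call:
move_arm(
  steps=[
    [0,0,0,0.0056,-0.0484,0,0.085],
    [0,0,0,0.0056,-0.0484,0,0.085],
    [0,0,0,0.0056,-0.0484,0,0.085],
    [0,0,0,0.0056,-0.0484,0,0.085],
    [0,0,0,0.0056,-0.0484,0,0.085],
  ],
)

```text
clock: 24.15
eef_pos: [513.1, -167.3, 227.8]
tool_rot: [3.139, 0.0, 1.344]
force: [1.6, 0.9, -0.1]
width: 85.0
gripper_force: 0.0
```

Call:
move_arm(
  steps=[
    [0,0,0,0.0056,-0.0484,0,0.085],
    [0,0,0,0.0056,-0.0484,0,0.085],
    [0,0,0,0.0056,-0.0484,-0.01,0.085],
    [0,0,0,0,0,-0.04,0.085],
    [0,0,0,0,0,0,0.085],
  ],
)

```text
clock: 24.65
eef_pos: [525.8, -310.8, 172.7]
tool_rot: [-3.134, -0.002, 1.341]
force: [-0.9, 1.3, -0.5]
width: 85.2
gripper_force: 0.0
```

```bash
cat >> h.py <<'E'
def chips(P,z0=49,z1=65):
    mm=((P[...,2]>z0)&(P[...,2]<z1)).astype(np.uint8); ex=np.array([.985,-.174]); ey=np.array([.174,.985])
    X=(P[...,:2]-np.array([581,15]))@ex; Y=(P[...,:2]-np.array([581,15]))@ey
    mm&=((np.abs(X)<135)&(np.abs(Y)<180)).astype(np.uint8)
    n,l,s,c=cv2.connectedComponentsWithStats(mm)
    for i in range(1,n):
        if s[i,4]>15: print('blob xs',np.percentile(X[l==i],[1,50,99]).round(0),'ys',np.percentile(Y[l==i],[1,50,99]).round(0),'n',s[i,4],'z',P[l==i][:,2].mean().round(0))
E
python3 - <<'E'
from h import *
s=st()
im,P=cloud('wrist'); cv2.imwrite('pics/w11.png',im)
rect(P,70,95,(533,-313),80);rect(P,22,42,(533,-313),90); pin('wrist','scraper'); pin('wrist','mat')
for n,(a,b) in {'grip':(272,200)}.items(): pass
im,P=cloud('top'); rect(P,70,95,(533,-313),80); pin('top','mat'); pin('top','scraper'); chips(P)
E
```

```text
t 24.65 p [ 525.8 -310.8  172.7] r [-1.795e+02 -1.000e-01  7.690e+01] F [-0.9  1.3 -0.5] w 85.2 g 0.0
rect c 547.1 -308.8 size 69.3 24.1 long axis deg 81.3 z [81.3 84.3 85.5] n 2149 mean [ 547.1 -306.7   83.9]
rect c 547.3 -309.2 size 119.5 40.2 long axis deg 81.3 z [32.9 34.4 35.7] n 2241 mean [ 547.4 -293.3   34.4]
scraper wrist [ 423. -560.    0.] 0.83
scraper wrist [ 550. -312.    5.] 0.67
mat wrist [ 518. -350.    2.] 0.83
rect c 545.5 -305.1 size 61.5 25.6 long axis deg 80.3 z [75.2 82.3 85.9] n 205 mean [ 544.3 -303.9   81.9]
mat top [ 511. -355.    4.] 0.76
mat top [522. 143.  41.] 0.27
scraper top [ 545. -311.    3.] 0.9
blob xs [48. 56. 68.] ys [111. 116. 131.] n 22 z 57.0
blob xs [15. 27. 40.] ys [-39.  -8.  24.] n 198 z 57.0
blob xs [-41. -24.  -4.] ys [15. 49. 83.] n 221 z 57.0
blob xs [-99. -82. -64.] ys [ 81. 118. 156.] n 238 z 57.0
```

View pics/w11.png

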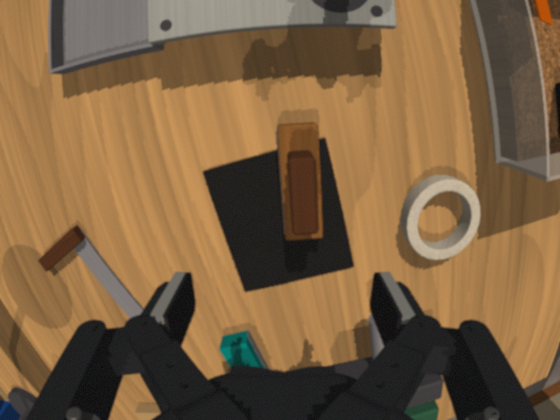

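The wooden scraper sits at (546,-309), long axis 81°, upright with its top at 84 (wrist pixel (300,195)). The turquoise one at (240,348) is left alone. I'll grip now.

Call:
move_arm(
  steps=[
    [0,0,4,0.017,0.001,-0.04,0.085],
    [0,0,0,0,0,-0.045,0.085],
    [0,0,0,0,0,-0.04,0.085],
    [0,0,0,0,0,-0.03,0.085],
    [0,0,0,0,0,-0.012,0.085],
  ],
)

```text
clock: 25.45
eef_pos: [545.5, -308.3, 7.6]
tool_rot: [-3.139, -0.001, 1.415]
force: [0.8, -0.8, 0.6]
width: 84.9
gripper_force: 0.0
```

Call:
move_arm(
  steps=[
    [0,0,0,0,0,0,0.06],
    [0,0,0,0,0,0,0.01],
    [0,0,0,0,0,0,0.01],
    [0,0,0,0,0,0,0.01],
    [0,0,0,0,0,0,0.01],
  ],
)

```text
clock: 25.95
eef_pos: [546.7, -309.9, 10.8]
tool_rot: [3.141, 0.001, 1.414]
force: [-0.7, 0.8, 4.7]
width: 23.4
gripper_force: 65.0
```

```bash
python3 - <<'E'
from h import *
s=st(); print(s['torque'])
im,P=cloud('wrist'); rect(P,70,90,(546,-309),80);rect(P,22,42,(546,-309),70)
E
```

```text
t 25.95 p [ 546.7 -309.9   10.8] r [180.   0.  81.] F [-0.7  0.8  4.7] w 23.4 g 65.0
[0.06374387 0.36857072 0.01935617]
rect c 551.2 -305.0 size 65.8 63.2 long axis deg 28.4 z [73.9 81.8 88.1] n 10403 mean [ 548.5 -301.2   81.5]
rect c 546.8 -310.6 size 119.8 40.4 long axis deg 81.2 z [30.4 32.  33.3] n 5792 mean [ 553.  -269.7   32. ]
```

Gripped: width 23.4 mm, force 65 N. I'll lift and carry it above the lane behind the leftmost offcut.

Call:
move_arm(
  steps=[
    [0,0,0,0,0,0.02,0.01],
    [0,0,0,0,0,0.04,0.01],
    [0,0,-1,0,0,0.05,0.01],
    [0,0,0,0,0,0.03,0.01],
    [0,0,0,0.0026,0.0472,0,0.01],
  ],
)

```text
clock: 26.5
eef_pos: [551.1, -272.8, 154.2]
tool_rot: [3.131, 0.009, 1.384]
force: [1.7, -0.4, -4.7]
width: 23.3
gripper_force: 64.0
```

Call:
move_arm(
  steps=[
    [0,0,0,0.0026,0.0472,0,0.01],
    [0,0,0,0.0026,0.0472,0,0.01],
    [0,0,0,0.0026,0.0472,0,0.01],
    [0,0,0,0.0026,0.0472,0,0.01],
    [0,0,0,0.0026,0.0472,0,0.01],
  ],
)

```text
clock: 27.0
eef_pos: [561.7, -24.5, 149.3]
tool_rot: [-3.141, -0.0, 1.397]
force: [1.1, 0.5, -4.2]
width: 23.6
gripper_force: 63.8
```

Call:
move_arm(
  steps=[
    [0,0,0,0.0026,0.0472,0,0.01],
    [0,0,0,0.0026,0.0472,0,0.01],
    [0,0,0,0.0026,0.0472,0,0.01],
    [0,0,0,0.0026,0.0472,0,0.01],
    [0,0,0,0,0,0,0.01],
  ],
)

```text
clock: 27.5
eef_pos: [571.3, 174.3, 149.9]
tool_rot: [-3.141, -0.009, 1.409]
force: [-1.2, 1.1, -3.4]
width: 23.2
gripper_force: 64.0
```

```bash
python3 - <<'E'
from h import *
s=st()
im,P=cloud('wrist'); cv2.imwrite('pics/w12.png',im); chips(P); rect(P,150,185,(572,160),90)
im,P=cloud('top'); chips(P)
E
```

```text
t 27.5 p [571.3 174.3 149.9] r [-180.    -0.5   80.7] F [-1.2  1.1 -3.4] w 23.2 g 64.0
blob xs [-98. -82. -71.] ys [ 78. 111. 148.] n 1602 z 56.0
blob xs [53. 58. 70.] ys [112. 125. 128.] n 179 z 57.0
rect c 571.9 168.0 size 120.0 41.1 long axis deg 81.6 z [165.9 170.8 175.5] n 6111 mean [578.3 209.1 170.6]
blob xs [50. 55. 64.] ys [113. 120. 135.] n 19 z 56.0
blob xs [15. 27. 43.] ys [-39.  -8.  24.] n 205 z 57.0
blob xs [-46. -24.  -6.] ys [15. 47. 83.] n 223 z 57.0
```

View pics/w12.png

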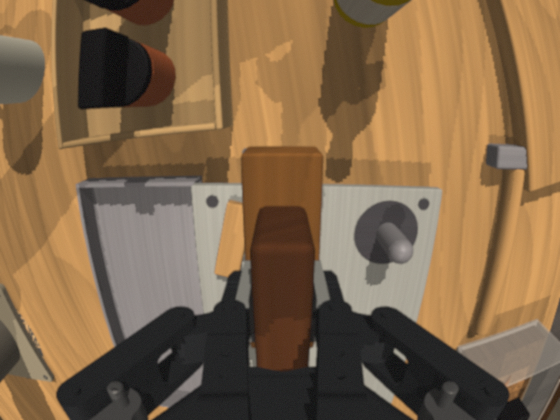

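The scraper is gripped squarely and hangs over the lane, clear of the spindle at (400,245) and behind the offcut at (230,240). I'll lower it.

Call:
move_arm(
  steps=[
    [0,0,0,0,0,-0.04,0.01],
    [0,0,0,0,0,-0.03,0.01],
    [0,0,0,0,0,-0.015,0.01],
    [0,0,0,0,0,0,0.01],
    [0,0,0,0,0,0,0.01],
  ],
)

```text
clock: 28.1
eef_pos: [573.1, 161.5, 64.8]
tool_rot: [3.141, 0.0, 1.395]
force: [-0.6, -0.8, -2.5]
width: 23.3
gripper_force: 63.9
```

```bash
python3 - <<'E'
from h import *
s=st()
im,P=cloud('wrist'); rect(P,75,100,(572,162),75); chips(P)
E
```

```text
t 28.1 p [573.1 161.5  64.8] r [180.   0.  80.] F [-0.6 -0.8 -2.5] w 23.3 g 63.9
rect c 573.7 159.4 size 119.9 40.5 long axis deg 80.1 z [83.1 84.9 89.9] n 5709 mean [580.5 199.3  85.2]
blob xs [-97. -80. -64.] ys [ 88. 126. 154.] n 3165 z 56.0
blob xs [53. 56. 69.] ys [118. 131. 134.] n 417 z 57.0
blob xs [34. 36. 39.] ys [ 9. 21. 25.] n 71 z 55.0
```

Call:
move_arm(
  steps=[
    [0,0,0,0,0.004,0,0.01],
    [0,0,0,0,0,-0.004,0.01],
    [0,0,0,0,0,-0.004,0.01],
    [0,0,0,-0.0138,0.0024,0,0.01],
    [0,0,0,-0.0138,0.0024,0,0.01],
  ],
)

```text
clock: 28.65
eef_pos: [544.7, 171.0, 56.1]
tool_rot: [-3.142, 0.0, 1.396]
force: [-0.6, 0.1, -2.8]
width: 23.3
gripper_force: 63.9
```

Call:
move_arm(
  steps=[
    [0,0,0,-0.0138,0.0024,0,0.01],
    [0,0,0,-0.0138,0.0024,0,0.01],
    [0,0,0,-0.0138,0.0024,0,0.01],
    [0,0,0,-0.0138,0.0024,0,0.01],
    [0,0,0,0,0,0,0.01],
  ],
)

```text
clock: 29.15
eef_pos: [487.4, 181.2, 56.3]
tool_rot: [-3.139, 0.001, 1.399]
force: [-0.6, 0.1, -3.6]
width: 23.5
gripper_force: 64.0
```

```bash
cat >> h.py <<'E'
def tray(P):
    ex=np.array([.985,-.174]); ey=np.array([.174,.985]); X=(P[...,:2]-np.array([581,15]))@ex; Y=(P[...,:2]-np.array([581,15]))@ey
    mm=((P[...,2]>11)&(P[...,2]<27)&(X>-250)&(X<-126)&(np.abs(Y)<162)).astype(np.uint8)
    n,l,s,c=cv2.connectedComponentsWithStats(mm)
    for i in range(1,n):
        if s[i,4]>40: print('TRAY xs',np.median(X[l==i]).round(),'ys',np.median(Y[l==i]).round(),'n',s[i,4],'z',P[l==i][:,2].mean().round())
E
python3 - <<'E'
from h import *
s=st(); print(s['torque'])
im,P=cloud('top'); chips(P); tray(P); cv2.imwrite('pics/t13.png',im)
im,P=cloud('wrist'); chips(P); tray(P); cv2.imwrite('pics/w13.png',im)
pin('wrist','chip0',4)
E
```

```text
t 29.15 p [487.4 181.2  56.3] r [-1.799e+02  1.000e-01  8.020e+01] F [-0.6  0.1 -3.6] w 23.5 g 64.0
[-0.01872118  0.02262004  0.05397679]
blob xs [53. 57. 72.] ys [112. 115. 128.] n 16 z 57.0
blob xs [14. 27. 40.] ys [-39.  -8.  24.] n 204 z 57.0
blob xs [54. 57. 70.] ys [-141. -129. -114.] n 19 z 57.0
blob xs [-40. -24.  -7.] ys [13. 48. 82.] n 220 z 57.0
blob xs [53. 56. 68.] ys [115. 129. 134.] n 420 z 57.0
blob xs [-18. -10.  -4.] ys [75. 80. 82.] n 109 z 53.0
blob xs [-32. -28. -20.] ys [46. 55. 59.] n 58 z 56.0
blob xs [-41. -39. -31.] ys [14. 19. 25.] n 76 z 55.0
chip0 wrist [569.  65.  46.] 0.86
```

The left offcut is off the table. Next is the middle one, in lane ys≈88 so the third stays untouched.

Call:
move_arm(
  steps=[
    [0,0,0,0,0,0.03,0.01],
    [0,0,0,0,0,0.035,0.01],
    [0,0,0,0.0324,-0.0206,0,0.01],
    [0,0,0,0.0324,-0.0206,0,0.01],
    [0,0,0,0.0324,-0.0206,0,0.01],
  ],
)

```text
clock: 29.8
eef_pos: [589.3, 117.7, 122.1]
tool_rot: [3.14, -0.0, 1.396]
force: [0.6, 1.2, -4.9]
width: 23.5
gripper_force: 63.9
```

Call:
move_arm(
  steps=[
    [0,0,0,0.0324,-0.0206,0,0.01],
    [0,0,0,0,0,0,0.01],
    [0,0,0,0,0,0,0.01],
    [0,0,0,0,0,0,0.01],
  ],
)

```text
clock: 30.2
eef_pos: [618.7, 99.1, 121.1]
tool_rot: [-3.14, -0.0, 1.397]
force: [0.1, 0.7, -3.0]
width: 23.1
gripper_force: 63.9
```

```bash
python3 - <<'E'
from h import *
s=st()
im,P=cloud('wrist'); rect(P,130,165,(619,98),75); chips(P); tray(P)
im,P=cloud('top'); chips(P); tray(P); cv2.imwrite('pics/t14.png',cv2.resize(im[100:310,80:420],(800,494)))
E
```

```text
t 30.2 p [618.7  99.1 121.1] r [-179.9   -0.    80.1] F [ 0.1  0.7 -3. ] w 23.1 g 63.9
rect c 618.7 97.3 size 119.7 50.0 long axis deg 79.4 z [139.2 141.  160.5] n 6200 mean [625.4 136.  142.9]
blob xs [52. 58. 69.] ys [123. 133. 134.] n 96 z 58.0
blob xs [-39. -23.  -9.] ys [16. 55. 83.] n 1792 z 56.0
TRAY xs -135.0 ys 121.0 n 445 z 26.0
blob xs [52. 56. 63.] ys [-139. -125. -112.] n 16 z 56.0
```

View pics/t14.png

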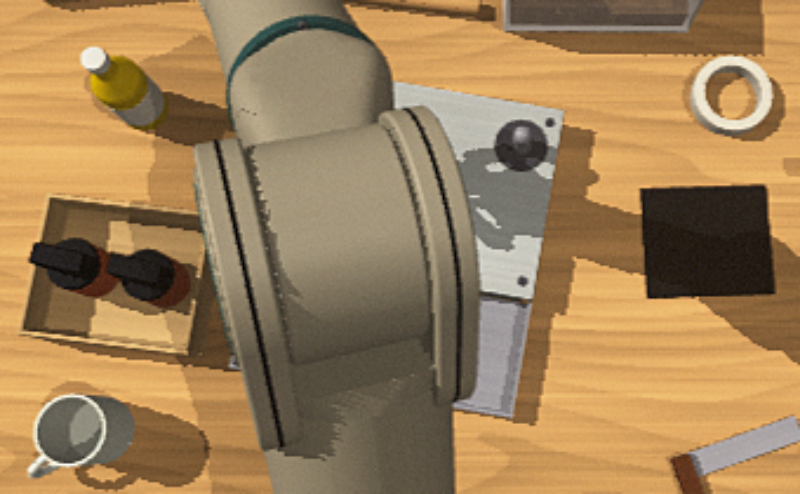

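The top view is mostly blocked by the arm, but it shows both drums standing in the box and the mat at (708,240). The wrist depth puts the first offcut in the tray. I'll lower and push the second.

Call:
move_arm(
  steps=[
    [0,0,0,0,0,-0.04,0.01],
    [0,0,0,0,0,-0.02,0.01],
    [0,0,0,0,0,-0.005,0.01],
    [0,0,0,-0.0171,0.003,0,0.01],
    [0,0,0,-0.0171,0.003,0,0.01],
  ],
)

```text
clock: 30.8
eef_pos: [585.6, 105.5, 57.4]
tool_rot: [3.14, -0.001, 1.397]
force: [0.4, 0.7, -2.8]
width: 23.2
gripper_force: 64.0
```

Call:
move_arm(
  steps=[
    [0,0,0,-0.0171,0.003,0,0.01],
    [0,0,0,-0.0171,0.003,0,0.01],
    [0,0,0,-0.0171,0.003,0,0.01],
    [0,0,0,-0.0171,0.003,0,0.01],
    [0,0,0,-0.0171,0.003,0,0.01],
  ],
)

```text
clock: 31.3
eef_pos: [500.1, 120.7, 57.8]
tool_rot: [3.139, -0.002, 1.398]
force: [-0.5, -0.3, -4.2]
width: 23.2
gripper_force: 64.0
```

Call:
move_arm(
  steps=[
    [0,0,0,-0.0171,0.003,0,0.01],
    [0,0,0,0,0,0,0.01],
    [0,0,0,0,0,0,0.01],
  ],
)

```text
clock: 31.6
eef_pos: [484.0, 123.5, 57.5]
tool_rot: [3.139, -0.001, 1.398]
force: [0.7, -1.2, -3.5]
width: 23.2
gripper_force: 64.0
```

```bash
python3 - <<'E'
from h import *
s=st()
im,P=cloud('wrist'); chips(P); tray(P)
im,P=cloud('top'); chips(P); tray(P)
E
```

```text
t 31.6 p [484.  123.5  57.5] r [ 1.798e+02 -1.000e-01  8.010e+01] F [ 0.7 -1.2 -3.5] w 23.2 g 64.0
blob xs [-134. -114.  -96.] ys [145. 147. 147.] n 210 z 58.0
blob xs [53. 55. 65.] ys [113. 125. 134.] n 454 z 57.0
blob xs [15. 26. 39.] ys [-12.  12.  24.] n 883 z 55.0
TRAY xs -141.0 ys 137.0 n 533 z 25.0
TRAY xs -162.0 ys 62.0 n 1728 z 15.0
blob xs [51. 55. 68.] ys [113. 121. 136.] n 20 z 57.0
blob xs [15. 27. 41.] ys [-40.  -8.  23.] n 200 z 57.0
TRAY xs -156.0 ys 22.0 n 47 z 16.0
```

The second is lying in the tray. Now the third.

Call:
move_arm(
  steps=[
    [0,0,0,0,0,0.03,0.01],
    [0,0,0,0,0,0.035,0.01],
    [0,0,0,0.0323,-0.0256,0,0.01],
    [0,0,0,0.0323,-0.0256,0,0.01],
    [0,0,0,0.0323,-0.0256,0,0.01],
  ],
)

```text
clock: 32.2
eef_pos: [581.7, 44.4, 122.3]
tool_rot: [3.14, -0.001, 1.396]
force: [0.9, 1.3, -4.0]
width: 23.4
gripper_force: 64.0
```

Call:
move_arm(
  steps=[
    [0,0,0,0.0323,-0.0256,0,0.01],
    [0,0,0,0.0323,-0.0256,0,0.01],
    [0,0,0,0,0,0,0.01],
    [0,0,0,0,0,0,0.01],
    [0,0,0,0,0,-0.02,0.01],
  ],
)

```text
clock: 32.7
eef_pos: [646.1, -4.3, 103.6]
tool_rot: [3.137, -0.002, 1.397]
force: [0.5, 0.3, -3.3]
width: 23.2
gripper_force: 64.1
```

```bash
python3 - <<'E'
from h import *
s=st()
im,P=cloud('wrist'); chips(P); tray(P)
E
```

```text
t 32.7 p [646.1  -4.3 103.6] r [ 1.797e+02 -1.000e-01  8.000e+01] F [ 0.5  0.3 -3.3] w 23.2 g 64.1
blob xs [50. 60. 70.] ys [111. 112. 117.] n 124 z 57.0
blob xs [12. 24. 35.] ys [-40.  -6.  23.] n 2520 z 51.0
TRAY xs -157.0 ys 66.0 n 1599 z 16.0
```

Call:
move_arm(
  steps=[
    [0,0,0,0,0,-0.03,0.01],
    [0,0,0,0,0,-0.012,0.01],
    [0,0,0,0,0,-0.003,0.01],
    [0,0,0,-0.0181,0.0032,0,0.01],
    [0,0,0,-0.0181,0.0032,0,0.01],
  ],
)

```text
clock: 33.25
eef_pos: [608.2, 1.5, 57.3]
tool_rot: [3.14, -0.001, 1.397]
force: [0.2, -0.6, -3.9]
width: 23.1
gripper_force: 64.0
```

Call:
move_arm(
  steps=[
    [0,0,0,-0.0181,0.0032,0,0.01],
    [0,0,0,-0.0181,0.0032,0,0.01],
    [0,0,0,-0.0181,0.0032,0,0.01],
    [0,0,0,-0.0181,0.0032,0,0.01],
    [0,0,0,-0.0181,0.0032,0,0.01],
  ],
)

```text
clock: 33.75
eef_pos: [517.7, 17.5, 57.8]
tool_rot: [3.139, -0.001, 1.397]
force: [-0.3, -0.2, -4.0]
width: 23.3
gripper_force: 64.0
```

Call:
move_arm(
  steps=[
    [0,0,0,-0.0181,0.0032,0,0.01],
    [0,0,0,-0.0181,0.0032,0,0.01],
    [0,0,0,-0.0181,0.0032,0,0.01],
    [0,0,0,0,0,0,0.01],
    [0,0,0,0,0,0,0.01],
  ],
)

```text
clock: 34.25
eef_pos: [464.6, 27.1, 57.5]
tool_rot: [3.139, -0.001, 1.398]
force: [0.8, -1.0, -4.2]
width: 23.3
gripper_force: 64.0
```

```bash
python3 - <<'E'
from h import *
s=st()
im,P=cloud('wrist'); chips(P); tray(P)
im,P=cloud('top'); chips(P); tray(P)
E
```

```text
t 34.25 p [464.6  27.1  57.5] r [ 1.798e+02 -1.000e-01  8.010e+01] F [ 0.8 -1.  -4.2] w 23.3 g 64.0
blob xs [52. 55. 65.] ys [111. 120. 132.] n 463 z 57.0
blob xs [-134. -116.  -98.] ys [48. 48. 49.] n 205 z 58.0
blob xs [53. 59. 72.] ys [-127. -119. -116.] n 292 z 57.0
TRAY xs -136.0 ys 106.0 n 1212 z 25.0
TRAY xs -142.0 ys 120.0 n 48 z 26.0
TRAY xs -158.0 ys 48.0 n 3584 z 15.0
blob xs [53. 56. 68.] ys [113. 116. 128.] n 16 z 57.0
```

The table is clear. I'll take the scraper back over the mat.

Call:
move_arm(
  steps=[
    [0,0,0,0,0,0.03,0.01],
    [0,0,0,0,0,0.04,0.01],
    [0,0,0,0.0066,-0.0476,0,0.01],
    [0,0,0,0.0066,-0.0476,0,0.01],
    [0,0,0,0.0066,-0.0476,0,0.01],
  ],
)

```text
clock: 34.85
eef_pos: [484.2, -118.2, 127.3]
tool_rot: [3.139, 0.0, 1.397]
force: [1.7, 0.2, -3.8]
width: 23.3
gripper_force: 64.0
```

```bash
python3 - <<'E'
from h import *
st()
im,P=cloud('top'); tray(P)
for d in finder.cut_out('top','mat')[:1]:
    q=P[d['mask']]; q=q[np.isfinite(q).all(1)]; print(d['confidence'],cv2.minAreaRect(q[:,:2].astype(np.float32)),np.percentile(q[:,2],[5,50,95]))
g=(im.max(2)<60)&(np.abs(P[...,0]-515)<110)&(np.abs(P[...,1]+354)<110)&(P[...,2]<12)
n,l,s,c=cv2.connectedComponentsWithStats(g.astype(np.uint8)); i=1+s[1:,4].argmax(); q=P[l==i]; print(cv2.minAreaRect(q[:,:2].astype(np.float32)),q.mean(0))
E
```

```text
t 34.85 p [ 484.2 -118.2  127.3] r [179.9   0.   80.1] F [ 1.7  0.2 -3.8] w 23.3 g 64.0
TRAY xs -153.0 ys 29.0 n 322 z 18.0
0.92 ((492.9520263671875, -289.4566650390625), (168.9761962890625, 321.432861328125), 16.978694915771484) [-0.32229511  3.36538322  7.11308385]
((514.03369140625, -358.8420715332031), (139.611083984375, 148.76235961914062), 2.4531056880950928) [ 523.56227379 -373.60452359    3.30778638]
```

Call:
move_arm(
  steps=[
    [0,0,0,0.0066,-0.0476,0,0.01],
    [0,0,0,0.0066,-0.0476,0,0.01],
    [0,0,0,0.0066,-0.0476,0,0.01],
    [0,0,0,0.0066,-0.0476,0,0.01],
    [0,0,0,0.0066,-0.0476,0,0.01],
  ],
)

```text
clock: 35.45
eef_pos: [516.2, -356.6, 126.5]
tool_rot: [3.141, -0.0, 1.396]
force: [2.2, -0.5, -3.9]
width: 23.4
gripper_force: 64.0
```

Call:
move_arm(
  steps=[
    [0,0,0,0,0,0,0.01],
    [0,0,0,0,0,0,0.01],
    [0,0,0,0,0,0,0.01],
  ],
)

```text
clock: 35.75
eef_pos: [516.1, -352.8, 126.1]
tool_rot: [-3.141, -0.002, 1.398]
force: [-0.6, 0.7, -3.1]
width: 23.2
gripper_force: 64.0
```

```bash
python3 - <<'E'
from h import *
st()
im,P=cloud('wrist'); rect(P,130,165,(519,-354),75)
g=(im.max(2)<60)&(np.abs(P[...,0]-515)<110)&(np.abs(P[...,1]+354)<110)&(P[...,2]<12)
n,l,s,c=cv2.connectedComponentsWithStats(g.astype(np.uint8)); i=1+s[1:,4].argmax(); q=P[l==i]; print(cv2.minAreaRect(q[:,:2].astype(np.float32)))
im,P=cloud('top'); tray(P); chips(P)
E
```

```text
t 35.75 p [ 516.1 -352.8  126.1] r [-1.80e+02 -1.00e-01  8.01e+01] F [-0.6  0.7 -3.1] w 23.2 g 64.0
rect c 517.6 -354.9 size 120.1 42.5 long axis deg 80.3 z [144.  146.1 155.9] n 5911 mean [ 523.2 -314.7  146.7]
((513.77490234375, -354.7808837890625), (137.00714111328125, 157.28384399414062), 1.9677479267120361)
TRAY xs -153.0 ys 28.0 n 322 z 18.0
blob xs [53. 56. 68.] ys [113. 118. 133.] n 17 z 57.0
```

Call:
move_arm(
  steps=[
    [0,0,0,-0.002,0,-0.04,0.01],
    [0,0,0,0,0,-0.04,0.01],
    [0,0,0,0,0,-0.02,0.01],
    [0,0,0,0,0,-0.01,0.01],
    [0,0,0,0,0,-0.004,0.01],
  ],
)

```text
clock: 36.35
eef_pos: [513.4, -353.1, 12.3]
tool_rot: [-3.139, -0.001, 1.398]
force: [-3.5, 1.0, 6.1]
width: 23.0
gripper_force: 65.2
```

Call:
move_arm(
  steps=[
    [0,0,0,0,0,0,0.01],
    [0,0,0,0,0,0,0.01],
  ],
)

```text
clock: 36.55
eef_pos: [515.4, -354.7, 13.8]
tool_rot: [3.138, 0.001, 1.397]
force: [0.0, 0.2, -3.5]
width: 23.2
gripper_force: 64.0
```

Call:
move_arm(
  steps=[
    [0,0,0,0,0,-0.001,0.01],
    [0,0,0,0,0,0,0.03],
    [0,0,0,0,0,0,0.05],
    [0,0,0,0,0,0,0.085],
    [0,0,0,0,0,0,0.085],
  ],
)

```text
clock: 37.05
eef_pos: [514.1, -354.4, 11.8]
tool_rot: [3.141, 0.0, 1.397]
force: [0.5, 0.9, -0.4]
width: 72.4
gripper_force: 0.0
```

Call:
move_arm(
  steps=[
    [0,0,0,0,0,0.02,0.085],
    [0,0,0,0,0,0.04,0.085],
    [0,0,0,0,0,0.05,0.085],
    [0,0,0,0,0,0.05,0.085],
    [0,0,0,0,0,0.05,0.085],
  ],
)

```text
clock: 37.55
eef_pos: [513.6, -354.0, 223.6]
tool_rot: [3.141, -0.0, 1.397]
force: [1.3, -1.0, -0.1]
width: 85.0
gripper_force: 0.0
```

Call:
move_arm(
  steps=[
    [0,0,0,-0.03,-0.03,0.02,0.085],
    [0,0,0,-0.03,-0.03,0,0.085],
    [0,0,0,-0.03,-0.03,0,0.085],
    [0,0,0,-0.03,-0.03,0,0.085],
    [0,0,0,0,0,0,0.085],
  ],
)

```text
clock: 38.05
eef_pos: [386.5, -480.7, 241.1]
tool_rot: [-3.137, 0.005, 1.385]
force: [-0.7, 0.2, -0.2]
width: 84.9
gripper_force: 0.0
```

```bash
python3 - <<'E'
from h import *
st()
im,P=cloud('top'); rect(P,70,95,(516,-354),80); rect(P,25,42,(516,-354),80); tray(P); chips(P)
rect(P,95,135,(467,403),50);rect(P,95,135,(457,313),45)
im2,_=cloud('scene')
a=np.zeros((420,800,3),np.uint8); a[:,:400]=cv2.resize(im2[150:330,170:400],(400,313+107)); a[:,400:]=cv2.resize(im[110:290,80:420],(400,420)); cv2.imwrite('pics/f.png',a)
E
```

```text
t 38.05 p [ 386.5 -480.7  241.1] r [-179.8    0.3   79.4] F [-0.7  0.2 -0.2] w 84.9 g 0.0
rect c 515.2 -356.3 size 69.9 24.7 long axis deg 80.2 z [75.1 83.  86.1] n 237 mean [ 514.2 -354.8   82.2]
rect c 514.9 -357.0 size 121.0 40.8 long axis deg 80.5 z [28.2 32.9 37.1] n 323 mean [ 510.8 -349.6   32.9]
TRAY xs -153.0 ys 29.0 n 320 z 18.0
rect c 468.4 399.4 size 61.4 23.7 long axis deg 78.0 z [102.4 118.1 121.7] n 247 mean [467.2 396.  116.3]
rect c 456.8 312.9 size 60.3 24.5 long axis deg 76.7 z [104.7 118.  121.2] n 241 mean [455.3 310.4 116.5]
```

View pics/f.png

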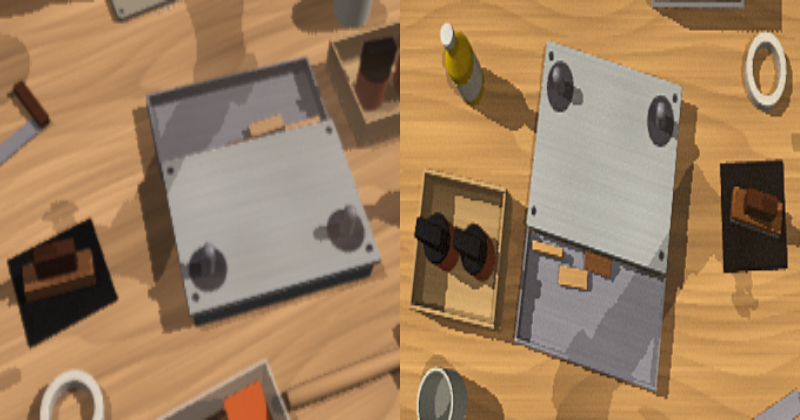

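All three offcuts lie in the tray: in the top half of the picture at (548,248), (597,262) and (573,278). The table is empty, the scraper stands upright on the mat, and both drums are in the box. Handing in.

```bash
python3 -c "
from cell import ctrl; print(ctrl.finish_job())"
```

```text
the job is handed in; nothing more can be done
None
```

I handed the job in at about 38 s: both worn drums are in the box, all three offcuts are in the chip tray, and the scraper is upright on its mat.

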